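# Hook the dropped clamp bolt out from behind the router's chip guard

## Robot

A 7-joint arm with a two-finger parallel gripper is mounted at the origin on the work surface. World frame = base frame: x ahead of the robot, y to its left, z up, the work surface at z = 0. Lengths are in m, angles in rad, forces in N, time in s.
With the tool pointing down it reaches from about 0.425 to 0.875 m from the base axis. Payload 4.7 kg.
Tool frame: the origin (TCP) lies on the centre line of the jaws, within the pads' length; the fingertips stand ahead of it and the grasp point (between the pads) lies 8 mm behind it (ctrl.finger_overhang is the x of the fingertips in the tool frame, in m); x points along the fingers, z is the direction in which the jaws open and shut, and the axes are right-handed (so a half turn about x gives the same grasp; the last joint's range is limited). The gripper opens to 87 mm and grips with 3 to 60 N. Pads are 19 mm wide; open, the fingers measure 117 mm over their backs; the gripper's body (75 mm by 190 mm) begins 51 mm behind the grasp point.
Start: joints at [1.163, 0.321, -0.07, 1.45, 0.023, 1.371, -0.057], TCP at [0.266, -0.593, 0.213] pointing down, gripper open.
Joint ranges: [-2.86, 2.86], [-0.3, 2.09], [-1.38, 1.24], [0.06, 2.45], [-1.56, 4.7], [0.09, 2.05], [-2.69, 2.69]. Speed limits (rad/s): [2.57, 2.57, 3.14, 3.14, 3.14, 3.14, 3.14].

## Interface

Orientations are given as a rotation vector (axis times angle).
In Python, from bench import readout, viewer, job, nets, ctrl gives the robot as it stands.
- The arm moves only by the shell command python3 -m creep 'ROWS' [FORCE]. ROWS is JSON, a list of rows, each an object with "linear": the shift along the tool's x, y, z in m, a list of three; "twist": the turn, a rotation vector about the tool's x, y, z in degrees, a list of three; "fingers": the gripper's target within -1 to 1 (shut at 1, half-way at 0, fully open at -1). A call has 1 to 8 rows; each row is the pose to reach, as a shift and turn from the pose commanded when the call began, along the tool's axes at that moment; what a row does not reach only later rows make up. A row lasts 1/12 s, in which the tool goes at most 41.7 mm and 7.16 degrees, less where a joint would pass 70% of its speed; a pose out of reach is approached as far as the arm can. A call with a gripper value outside its range is refused whole. The fingers move at their own pace and stop on an object; FORCE is the grip in N (left out, the last holds). Time passes only in rows, so rows that repeat a pose let the fingers close. It gives the time, the measured TCP pose, the force and the opening at its end, in the units of the state.
- readout.get_state(): the state, without advancing time (a new reading comes with each control period).
- viewer.get_image(name): name is "scene" or "top" or "wrist"; returns (picture, depth): 384x512x3 uint8, red, green, blue; 384x512 float32, m along the optical axis (not along the pixel's ray), 0 where there is no reading.
- viewer.camera_params(name): a dict with "K" (3x3 intrinsics, pixels), "cam_to_world" (4x4, takes a point from camera to world coordinates). Camera axes: x right, y down, z forward; pixel columns grow to the right and rows downward; lengths in m; the calibration is good to about 2 mm. A picture is of the moment at which its call begins: read the wrist's pose just before it. camera_params takes no time and is no camera call; for the wrist camera it gives the pose at the moment of the call.
- job.close_job(): hands the job in, once; it reports no verdict.
Trained networks look in the newest picture that a camera, given by its name, has taken for a name from the list of things; names that differ only in an ending like _2 or _b are one class to them, and where a whole thing is asked for, a point or a joint stands for the part that bears it (a point fixed in the world has none). Each returns a list of dicts, best first, with "conf" (0 to 1); they miss things now and then, are a little off and sometimes report something else, mostly with a low value. They report only what shows in the picture. A call takes as long as a camera call. They do not tell look-alikes from the thing itself.
- nets.boxes_of(camera, label): "centre" ([x, y, z] in m, in world coordinates, good to about 4 mm: the middle of the surface that is visible of it).
- nets.place_of(camera, label): "centre" ([x, y, z] in m, in world coordinates, good to about 4 mm: a listed point, or the origin of a listed thing).
The state is a dict: "time": time; "joint_positions": joint angles; "qd": joint speeds; "joint_torque": joint torques, N m; "position": TCP position; "tool_rot": TCP orientation; "ft_force": force on the tool from outside, world axes, zero at the start; "torque": the same for the moment, N m; "grip_width": opening from 0.0 (shut) to 1.0 (fully open).
Only numpy, scipy, OpenCV 4.12 (cv2) and the standard library are available. Lean on these libraries where they do the work, as an engineer would, in place of code of your own. Each camera call takes 0.05 s, during which the arm holds its last target.

## Task

A clamp bolt has dropped behind the router's fixed chip guard, in the middle T-slot: reach the red-handled chip hook under the guard, catch the bolt's stud and draw it along the slot until it comes home on the screw of the orange stop, holding it snug there for a second with a pull of about 8 newtons, never over 13. Then unhook, leaving the bolt out by the stop, and lay the chip hook flat on the bench clear of the machine. Move the bolt only with the hook, do not lean on the machine or guard, and leave the other things alone.

Things in the scene. Friction and masses are not known exactly. Their poses are not given: they have to be found in the camera images.
- router: Desktop CNC router fixed to the bench. Origin: on the bench under the guard, on the middle slot's centre line; +x along the slots from the front (loading) end to the gantry, z up. Bed x -130..360, y +-170 mm, top 60 mm over the bench. Side rails y +-171..203, up to 82 mm, guard posts on them. Gantry and spindle x 236..370 mm, up to 320 mm high
- slot_front (a point): Front end of the middle T-slot, at the bed's top surface; axes as the router's. Slots run along x at router y -90, 0, +90 mm: mouth 13 mm wide between lips 6 mm thick, under them 24 mm wide and 9 mm high, floor 15 mm below the bed's top. Use the middle one
- guard_edge (a point): Middle of the lower edge of the fixed guard: clear panel in a yellow frame 12 mm thick, right across the bed at router x = 0, from 42 mm over the bed (102 over the bench) up to 199 mm over the bench. Axes as the router's
- stop: Orange slot stop fixed in the middle slot 95..110 mm in front of the guard, flush with the bed, 30 mm long, 12 mm wide as seen. Origin: centre of its underside, axes as the router's. From its +x face a locked steel set screw, 7 mm thick, points along the slot to meet the bolt's foot; it stands out 3 to 23 mm, differently each time and not measured: find its tip by force. Rigid
- bolt: Steel T-bolt (60..130 g) in the middle slot, at first 40..110 mm behind the guard. Foot in the slot 40 (x) x 20 x 7 mm. Stud 10 mm thick, up to 30 mm over the bed, blue hand nut 24 mm wide from 18 to 28 mm over the bed. Origin: centre of the foot's underside, axes as the router's. Home on the screw it is 38..58 mm in +x from the stop's origin. Slides with up to a few N, varying; pull it low
- hook: Loose chip hook, 170 g, 328 mm long, lying flat. Origin: on its underside at the grasping place; +x along the rod to the hook, z up, hook turned to +y. Red handle 22 x 22 mm, x -85..40 mm, axis 11 mm above the underside, then a ferrule and a short slope. From x 75 mm on the 8 mm steel rod's axis is 4.5 mm above the underside. Centre of mass 25 mm ahead of the origin
- hook_bight (a point): Inside bottom of the chip hook's J, at hook x 235, y 13 mm, axes as the hook's. Rod straight along y = 0 to x 225, bend out to x 243, back along y = 26 to the blunt end at x 210 mm. Inside width 18 mm (y 4..22). A 10 mm stud caught in it has its centre at x 230, y 13 mm. How it sits in the fingers is sure only to 1 or 2 mm
- strap: Bystander: aluminium clamp strap 85 x 26 x 10 mm (22 at one end) on the bed in front of the guard. Origin: centre of its underside
- offcut: Bystander: plywood offcut 120 x 60 x 18 mm on the bed behind the guard. Origin: centre of its underside
- jar: Bystander: glass jar with yellow cap, 60 mm wide, 75 mm high, on the bench. Origin: centre of its underside
- wrench: Bystander: steel wrench 160 mm long, lying on the bench. Origin: on its underside
Not all that is in view belongs to the job. Of the things that look like the bolt, the largest one is meant.

How it is judged:
By the outcome, as a careful person would: the job done as asked, in the order asked, and still so for the second after the job is handed in, with the robot touching nothing.
It also fails if it takes over 58 s, if anything falls off the work surface, if the arm or the gripper's body presses on something with over 40 N, if the wrist force passes 120 N, or if a joint passes its speed limit or range.

## Working session

There is one attempt and no reset: what is moved stays moved. The work goes in short steps, Python scripts to look and compute and a shell command to move; the robot and the scene stay as the last step left them, time stands still between calls to the robot, and variables do not carry over. Pictures are saved under pics/ and viewed, and the job is handed in when it is done.

```bash
ls; mkdir -p pics; python3 - <<'E'
from bench import readout, viewer, job, nets, ctrl
import cv2,numpy as np
s=readout.get_state()
for k,v in s.items(): print(k,np.round(v,4))
print(ctrl.finger_overhang,[a for a in dir(ctrl) if a[0]!='_'])
for c in ["scene","top"]:
    p,d=viewer.get_image(c); cv2.imwrite(f"pics/{c}0.png",p[:,:,::-1])
    print(c,viewer.camera_params(c))
    np.save(f"pics/{c}0d.npy",d)
    for l in ["router","slot_front","guard_edge","stop","bolt","hook","hook_bight","strap","offcut","jar","wrench"]:
        print(l,[(np.round(r["centre"],4).tolist(),round(r["conf"],2)) for r in nets.place_of(c,l)][:4])
print(readout.get_state()["time"])
E
```

```text
pics
time 0.0
joint_positions [ 1.1631  0.3218 -0.0701  1.4517  0.0226  1.3708 -0.0569]
qd [-0.0006  0.0005 -0.0001  0.0011 -0.0008 -0.0006  0.0003]
joint_torque [-0.00000e+00 -4.91291e+01 -4.04100e-01 -3.12536e+01 -6.39000e-02
  4.37000e-02  2.00000e-04]
position [ 0.2658 -0.5925  0.2116]
tool_rot [ 0.8941  1.3814 -0.8925]
ft_force [-0.6168  0.0062  1.2824]
torque [-0.0533  0.0233 -0.0315]
grip_width 1.0004
0.011 ['MotionError', 'finger_overhang']
scene {'K': array([[422.60615361,   0.        , 260.0501188 ],
       [  0.        , 422.60615361, 190.1189181 ],
       [  0.        ,   0.        ,   1.        ]]), 'cam_to_world': array([[-0.31707608,  0.67008341, -0.67115645,  1.15424016],
       [ 0.94818938,  0.20906032, -0.23922936,  0.2041244 ],
       [-0.01999144, -0.71223732, -0.701654  ,  0.74058834],
       [ 0.        ,  0.        ,  0.        ,  1.        ]])}
router [([0.5745, 0.1528, 0.0005], 0.68)]
slot_front [([0.5831, 0.0224, 0.0598], 0.66)]
guard_edge [([0.5698, 0.1557, 0.1001], 0.76)]
stop [([0.576, 0.0541, 0.0454], 0.53), ([0.3442, -0.1935, 0.0043], 0.17)]
bolt [([0.
[... 656 characters left out ...]
,
       [-0.02911219, -0.14007649, -0.98971261,  1.1255672 ],
       [ 0.        ,  0.        ,  0.        ,  1.        ]])}
router [([0.5731, 0.1502, -0.0019], 0.63)]
slot_front [([0.5782, 0.0223, 0.0591], 0.74)]
guard_edge [([0.5695, 0.1507, 0.0961], 0.67)]
stop [([0.5782, 0.0562, 0.0457], 0.48)]
bolt [([0.5677, 0.1954, 0.0459], 0.53), ([0.7205, -0.0366, -0.0006], 0.44), ([0.637, -0.0994, 0.0038], 0.43)]
hook [([0.5026, -0.3533, 0.0055], 0.64)]
hook_bight [([0.4839, -0.1208, 0.0057], 0.83)]
strap [([0.4502, 0.0827, 0.058], 0.59)]
offcut [([0.6869, 0.2901, 0.063], 0.81), ([0.482, -0.1193, 0.0096], 0.2)]
jar [([0.7128, -0.3556, 0.0002], 0.66)]
wrench [([0.3465, -0.1908, -0.0042], 0.78)]
1.2
```

View images.

View pics/scene0.png

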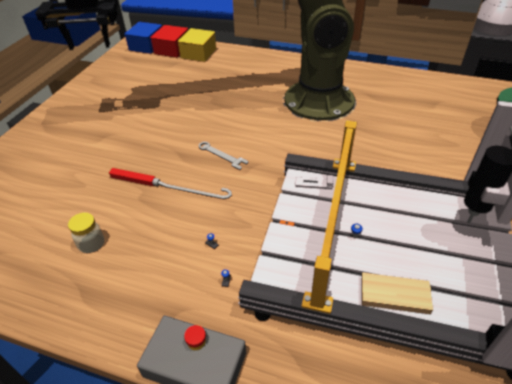

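View pics/top0.png

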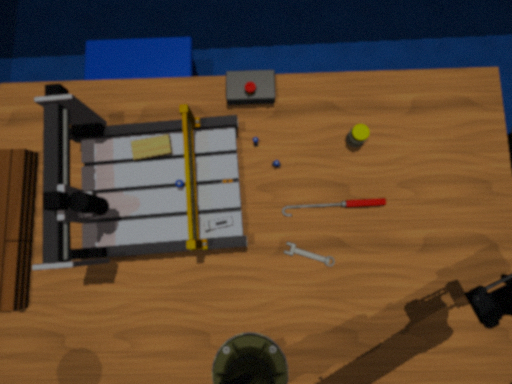

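```bash
cat > h.py <<'E'
from bench import readout, viewer, job, nets, ctrl
import cv2,numpy as np
from scipy.spatial.transform import Rotation as R
def st():
    s=readout.get_state(); return s,np.array(s["position"]),R.from_rotvec(s["tool_rot"])
def show():
    s,p,r=st(); print("t",round(s["time"],2),"p",np.round(p,4),"f",np.round(s["ft_force"],2),"tq",np.round(s["torque"],2),"g",round(s["grip_width"],3)); print(np.round(r.as_matrix(),4).tolist()); print("q",np.round(s["joint_positions"],3))
def world(cam,u,v,d,P=None):
    P=P or viewer.camera_params(cam); K=P["K"]; u=np.asarray(u,float);v=np.asarray(v,float)
    c=np.stack([(u-K[0,2])/K[0,0]*d,(v-K[1,2])/K[1,1]*d,d,np.ones_like(d)],-1)
    return (c@np.array(P["cam_to_world"]).T)[...,:3]
def proj(cam,X,P=None):
    P=P or viewer.camera_params(cam); c=np.linalg.inv(P["cam_to_world"])@np.append(X,1); q=P["K"]@c[:3]; return q[:2]/q[2]
# desired orientation: tool x down, tool z (jaw axis) horizontal; yaw = direction of the hook rod
def des(yaw,flip):
    a=np.array([np.cos(yaw),np.sin(yaw),0]); x=np.array([0,0,-1.]); y=a*(1 if flip else -1); z=np.cross(x,y)
    return R.from_matrix(np.stack([x,y,z],1))
def plan(target,rot):
    s,p,r=st(); print("linear mm",np.round(r.inv().apply(np.array(target)-p)*1000,1),"twist deg",np.round((r.inv()*rot).as_rotvec(degrees=True),2))
E
python3 - <<'E'
from h import *
show()
d=np.load("pics/top0d.npy"); p=cv2.imread("pics/top0.png")
uu,vv=np.meshgrid(np.arange(512),np.arange(384))
W=world("top",uu,vv,d)
hsv=cv2.cvtColor(p,cv2.COLOR_BGR2HSV); H,S,V=cv2.split(hsv)
def fit(m,name):
    X=W[m&(d>0)]; c=X.mean(0); l=np.linalg.svd(X[:,:2]-c[:2],full_matrices=False)[2][0]
    print(name,len(X),np.round(c,4),"ext",np.round(np.ptp((X[:,:2]-c[:2])@l),3),"ang",np.round(np.degrees(np.arctan2(l[1],l[0]))%180,2),"z",np.round(np.percentile(X[:,2],[5,50,95]),4))
red=((H<8)|(H>172))&(S>150)&(V>80)
fit(red&(uu>300)&(uu<400)&(vv>180)&(vv<225),"handle")
yel=(H>18)&(H<30)&(S>150)&(V>90)&(uu>175)&(uu<205)&(vv>112)&(vv<236)
fit(yel&(W[...,2]>0.185),"guard top")
bed=(S<60)&(V>100)&(W[...,2]>.05)&(W[...,2]<.07)&(uu>80)&(uu<245)&(vv>115)&(vv<250)
fit(bed,"bed")
crop=cv2.resize(p[100:270,70:400],None,fx=2.4,fy=2.4,interpolation=cv2.INTER_CUBIC); cv2.imwrite("pics/topc.png",crop)
for yaw in (91.5,93.5):
  for f in (0,1): plan([0.503,-0.353,.2],des(np.radians(yaw),f))
E
```

```text
t 1.2 p [ 0.2661 -0.593   0.2127] f [ 0.09 -0.24 -0.17] tq [ 0.04 -0.05 -0.04] g 0.999
[[-0.0, 0.9124, 0.4094], [-0.0001, 0.4094, -0.9124], [-1.0, -0.0001, 0.0001]]
q [ 1.163  0.321 -0.07   1.451  0.023  1.371 -0.057]
handle 278 [ 0.5036 -0.3731  0.0209] ext 0.131 ang 91.85 z [0.0172 0.0217 0.0247]
guard top 555 [0.5773 0.1518 0.1985] ext 0.338 ang 3.43 z [0.1917 0.1991 0.2024]
bed 10688 [0.558  0.2401 0.0605] ext 0.454 ang 92.34 z [0.0573 0.0605 0.0638]
linear mm [  12.7  314.4 -122. ] twist deg [112.67   0.    -0.  ]
linear mm [  12.7  314.4 -122. ] twist deg [-67.33   0.     0.  ]
linear mm [  12.7  314.4 -122. ] twist deg [110.67   0.    -0.  ]
linear mm [  12.7  314.4 -122. ] twist deg [-69.33   0.     0.  ]
```

View pics/topc.png

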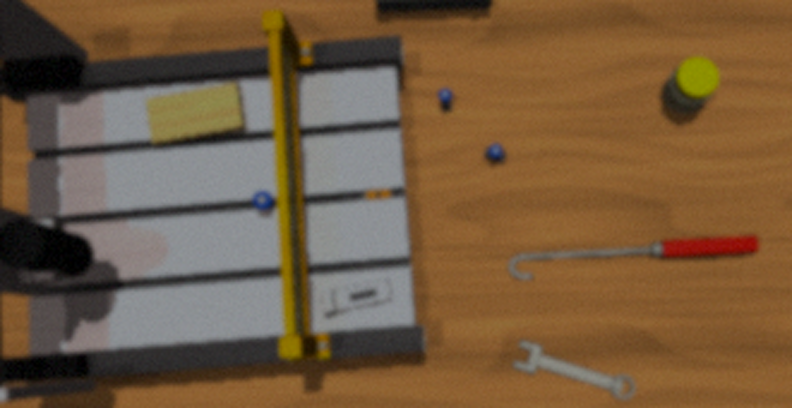

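```bash
python3 -m creep '[{"linear":[0.012,0.314,-0.122],"twist":[-67.3,0,0],"fingers":0.1},{"linear":[0.012,0.314,-0.122],"twist":[-67.3,0,0],"fingers":0.1},{"linear":[0.012,0.314,-0.122],"twist":[-67.3,0,0],"fingers":0.1},{"linear":[0.012,0.314,-0.122],"twist":[-67.3,0,0],"fingers":0.1},{"linear":[0.012,0.314,-0.122],"twist":[-67.3,0,0],"fingers":0.1},{"linear":[0.012,0.314,-0.122],"twist":[-67.3,0,0],"fingers":0.1},{"linear":[0.012,0.314,-0.122],"twist":[-67.3,0,0],"fingers":0.1},{"linear":[0.012,0.314,-0.122],"twist":[-67.3,0,0],"fingers":0.1}]'; python3 - <<'E'
from h import *
show(); plan([0.503,-0.352,.2],des(np.radians(91.6),1))
E
```

```text
time: 1.87
position: [0.5011, -0.3543, 0.2011]
tool_rot: [0.112, 1.567, -0.113]
ft_force: [0.1, -0.1, -0.1]
grip_width: 0.497
t 1.87 p [ 0.5011 -0.3543  0.2011] f [ 0.08 -0.14 -0.08] tq [-0.02 -0.1  -0.05] g 0.497
[[0.0005, 0.1425, 0.9898], [-0.0007, 0.9898, -0.1425], [-1.0, -0.0007, 0.0006]]
q [ 0.879  0.271 -0.371  1.553  0.1    1.335  0.354]
linear mm [1.1 2.6 1.5] twist deg [-9.79  0.03  0.04]
```

```bash
python3 -m creep '[{"linear":[0.001,0.0025,0.0015],"twist":[-9.8,0,0],"fingers":0.1},{"linear":[0.001,0.0025,0.0015],"twist":[-9.8,0,0],"fingers":0.1},{"linear":[0.001,0.0025,0.0015],"twist":[-9.8,0,0],"fingers":0.1}]'; python3 - <<'E'
from h import *
show()
P=viewer.camera_params("wrist"); p,d=viewer.get_image("wrist"); cv2.imwrite("pics/w1.png",p[:,:,::-1]); np.save("pics/w1d.npy",d); np.savez("pics/w1p.npz",**P)
for l in ("hook","hook_bight"): print(l,nets.place_of("wrist",l))
E
```

```text
time: 2.12
position: [0.5026, -0.3525, 0.1997]
tool_rot: [-0.02, 1.571, 0.02]
ft_force: [-0.0, -1.1, -0.4]
grip_width: 0.453
t 2.12 p [ 0.5026 -0.3525  0.1997] f [-0.02 -1.09 -0.44] tq [ 0.   -0.05  0.02] g 0.453
[[-0.0001, -0.0255, 0.9997], [0.0, 0.9997, 0.0255], [-1.0, 0.0, -0.0001]]
q [ 0.893  0.275 -0.392  1.553  0.107  1.334  0.514]
hook [{'centre': [0.5038, -0.3487, -0.0016], 'conf': 0.79}]
hook_bight []
```

View pics/w1.png

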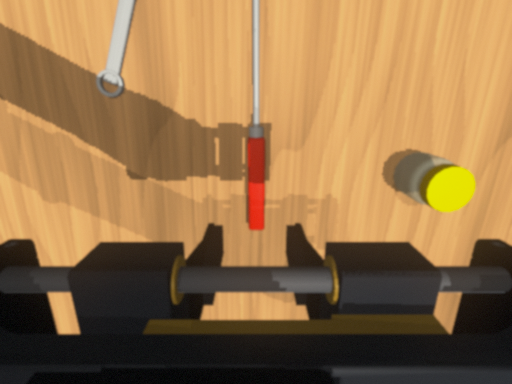

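```bash
python3 - <<'E'
from h import *
P=dict(np.load("pics/w1p.npz")); d=np.load("pics/w1d.npy"); p=cv2.imread("pics/w1.png")
uu,vv=np.meshgrid(np.arange(512),np.arange(384)); W=world("wrist",uu,vv,d,P)
H,S,V=cv2.split(cv2.cvtColor(p,cv2.COLOR_BGR2HSV))
red=((H<8)|(H>172))&(S>150)&(V>60)&(d>0)&(abs(uu-257)<30)
X=W[red]; print(len(X),np.percentile(X,[1,50,99],axis=0).round(4))
X=X[X[:,2]>.018]
c=X.mean(0); l=np.linalg.svd(X[:,:2]-c[:2],full_matrices=False)[2][0]; print("handle c",c.round(4),np.degrees(np.arctan2(l[1],l[0]))%180, "y max",X[:,1].max())
rod=(S<70)&(abs(uu-257)<12)&(vv<115)&(d>0)&(W[...,2]>.003)
# per-row centre of rod
pts=[]
for v in range(2,112,4):
    m=rod[v]; 
    if m.sum()>=3: pts.append(W[v][m].mean(0))
pts=np.array(pts); k=np.polyfit(pts[:,1],pts[:,0],1); print("rod",len(pts),pts[0].round(4),pts[-1].round(4),"ang",90-np.degrees(np.arctan(k[0])),"x at y=-.352",np.polyval(k,-.352), np.polyval(k,-.31))
# handle centre per row
for v in range(135,232,12):
    m=red[v]; print(v,W[v][m].mean(0).round(4),np.ptp(W[v][m][:,0]).round(4))
E
```

```text
1493 [[ 0.4947 -0.434   0.001 ]
 [ 0.5056 -0.3706  0.0221]
 [ 0.5165 -0.3149  0.0239]]
handle c [ 0.5057 -0.371   0.0221] 91.66697987684255 y max -0.31368093174952727
rod 28 [ 0.4995 -0.1663  0.0081] [ 0.5027 -0.2814  0.0087] ang 91.59371284580628 x at y=-.352 0.504661469140949 0.5034929152211544<stdin>:18: RuntimeWarning: Mean of empty slice.
  ret = um.true_divide(
Traceback (most recent call last):
ValueError: zero-size array to reduction operation maximum which has no identity
```

```bash
python3 -m creep '[{"linear":[0.041,0.0015,0.002],"twist":[0,0,0],"fingers":0.1},{"linear":[0.082,0.0015,0.002],"twist":[0,0,0],"fingers":0.1},{"linear":[0.123,0.0015,0.002],"twist":[0,0,0],"fingers":0.1},{"linear":[0.155,0.0015,0.002],"twist":[0,0,0],"fingers":0.1},{"linear":[0.175,0.0015,0.002],"twist":[0,0,0],"fingers":0.1},{"linear":[0.185,0.0015,0.002],"twist":[0,0,0],"fingers":0.1},{"linear":[0.1855,0.0015,0.002],"twist":[0,0,0],"fingers":0.1},{"linear":[0.1855,0.0015,0.002],"twist":[0,0,0],"fingers":0.1}]'
```

```text
time: 2.93
position: [0.504, -0.3528, 0.0149]
tool_rot: [-0.017, 1.57, 0.016]
ft_force: [-0.2, -0.8, -0.2]
grip_width: 0.452
```

```bash
python3 -m creep '[{"linear":[0,0,0],"twist":[0,0,0],"fingers":1},{"linear":[0,0,0],"twist":[0,0,0],"fingers":1},{"linear":[0,0,0],"twist":[0,0,0],"fingers":1},{"linear":[0,0,0],"twist":[0,0,0],"fingers":1},{"linear":[0,0,0],"twist":[0,0,0],"fingers":1},{"linear":[0,0,0],"twist":[0,0,0],"fingers":1}]' 50; python3 - <<'E'
from h import *
show()
E
```

```text
time: 3.43
position: [0.5039, -0.3522, 0.0147]
tool_rot: [-0.018, 1.57, 0.017]
ft_force: [0.1, -0.2, 0.5]
grip_width: 0.08
t 3.43 p [ 0.5039 -0.3522  0.0147] f [ 0.11 -0.18  0.45] tq [-0.03 -0.09 -0.01] g 0.08
[[0.0004, -0.022, 0.9998], [-0.0005, 0.9998, 0.022], [-1.0, -0.0005, 0.0004]]
q [ 0.866  0.441 -0.367  1.736  0.183  0.998  0.453]
```

```bash
python3 - <<'E'
from h import *
show()
p,d=viewer.get_image("wrist"); cv2.imwrite("pics/w2.png",p[:,:,::-1])
p,d=viewer.get_image("top"); cv2.imwrite("pics/t2.png",cv2.resize(p[120:300,250:450,::-1],None,fx=3,fy=3))
show()
E
```

```text
t 3.43 p [ 0.5039 -0.3522  0.0147] f [ 0.11 -0.18  0.45] tq [-0.03 -0.09 -0.01] g 0.08
[[0.0004, -0.022, 0.9998], [-0.0005, 0.9998, 0.022], [-1.0, -0.0005, 0.0004]]
q [ 0.866  0.441 -0.367  1.736  0.183  0.998  0.453]
t 3.53 p [ 0.5039 -0.3521  0.0144] f [-0.37 -0.29  0.05] tq [-0.03 -0.08 -0.01] g 0.035
[[0.0001, -0.022, 0.9998], [-0.0002, 0.9998, 0.022], [-1.0, -0.0002, 0.0001]]
q [ 0.866  0.441 -0.367  1.736  0.183  0.998  0.453]
```

View pics/w2.png

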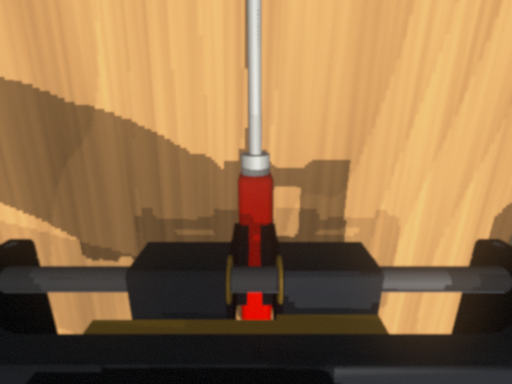

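View pics/t2.png

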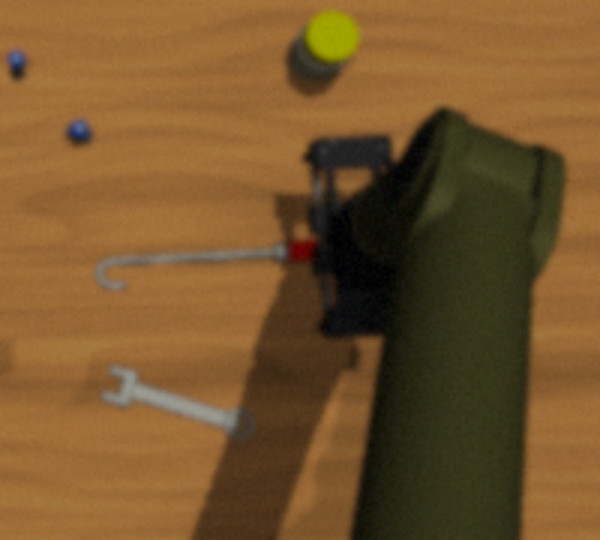

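```bash
python3 - <<'E'
from h import *
P=viewer.camera_params("wrist"); p,d=viewer.get_image("wrist"); show()
print("cam",np.array(P["cam_to_world"])[:3,3],np.array(P["cam_to_world"])[:3,2])
for X in ([.4935,-.3318,.022],[.5155,-.3318,.022],[.504,-.352,.022],[.504,-.352,.003],[.493,-.352,.003]): print(X,proj("wrist",X,P).round(0))
W=world("wrist",*np.meshgrid(np.arange(512),np.arange(384)),d,P)
for v in (190,215,225,232,238,245,255,305):
    print(v,[(u,)+tuple((W[v,u]*1000).round(0).astype(int)) for u in (236,242,248,255,262,268,275)])
b=cv2.resize(p[140:340,170:345,::-1],None,fx=3,fy=3,interpolation=cv2.INTER_NEAREST); cv2.imwrite("pics/w3.png",b)
p,d=viewer.get_image("scene"); cv2.imwrite("pics/s3.png",cv2.resize(p[120:270,60:300,::-1],None,fx=3,fy=3))
show()
E
```

```text
t 3.58 p [ 0.5038 -0.3521  0.0143] f [0.01 0.04 0.67] tq [-0.06 -0.07 -0.  ] g 0.018
[[-0.0, -0.0221, 0.9998], [-0.0001, 0.9998, 0.0221], [-1.0, -0.0001, -0.0]]
q [ 0.866  0.441 -0.367  1.736  0.184  0.998  0.454]
cam [ 0.50198385 -0.26885345  0.18671017] [ 0.00798891 -0.30301939 -0.9529509 ]
[0.4935, -0.3318, 0.022] [238. 206.]
[0.5155, -0.3318, 0.022] [273. 207.]
[0.504, -0.352, 0.022] [254. 236.]
[0.504, -0.352, 0.003] [254. 224.]
[0.493, -0.352, 0.003] [238. 223.]
190 [(236, np.int64(491), np.int64(-328), np.int64(0)), (242, np.int64(496), np.int64(-321), np.int64(22)), (248, np.int64(500), np.int64(-322), np.int64(21)), (255, np.int64(504), np.int64(-321), np.int64(23)), (262, np.int64(508), np.int64(-321), np.int64(21)), (268, np.int64(512), np.int64(-321), np.int64(21)), (275, np.int64(518), np.int64(-327), np.int64(1))]
215 [(236, np.int64(491), np.int64(-347), np.int64(0)), (242, np.int64(496), np.int64(-338), np.int64(22)), (248, np.int64(500), np.int64(-337), np.int64(22)), (255, np.int64(504), np.int64(-337), np.int64(23)), (262, np.int64(509), np.int64(-337), np.int64(22
[... 1839 characters left out ...]
4(60)), (268, np.int64(511), np.int64(-341), np.int64(64)), (275, np.int64(510), np.int64(-315), np.int64(108))]
305 [(236, np.int64(498), np.int64(-334), np.int64(108)), (242, np.int64(498), np.int64(-362), np.int64(74)), (248, np.int64(501), np.int64(-362), np.int64(75)), (255, np.int64(506), np.int64(-404), np.int64(23)), (262, np.int64(508), np.int64(-362), np.int64(74)), (268, np.int64(510), np.int64(-357), np.int64(80)), (275, np.int64(510), np.int64(-327), np.int64(116))]
t 3.63 p [ 0.5038 -0.352   0.0143] f [-0.34  0.03 -0.23] tq [ 0.03 -0.05 -0.04] g 0.012
[[-0.0001, -0.0221, 0.9998], [-0.0, 0.9998, 0.0221], [-1.0, -0.0, -0.0001]]
q [ 0.866  0.441 -0.367  1.736  0.184  0.998  0.453]
```

View pics/w3.png

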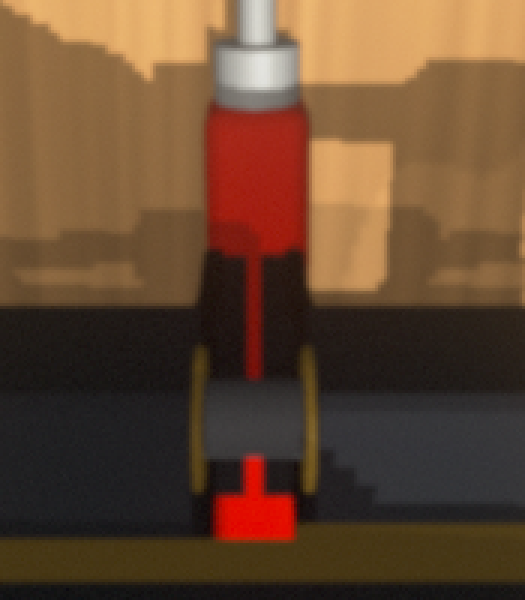

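View pics/s3.png

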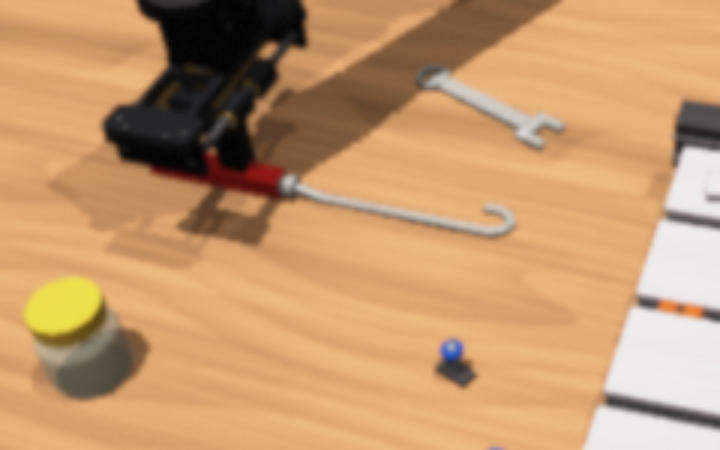

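```bash
python3 - <<'E'
from h import *
P=dict(np.load("pics/w1p.npz")); d=np.load("pics/w1d.npy")
W=world("wrist",*np.meshgrid(np.arange(512),np.arange(384)),d,P)
for v in range(221,250,3):
    print(v,[(u,)+tuple((W[v,u]*1000).round(0).astype(int).tolist()) for u in (196,203,208,212,216,218,220,222,224)])
for X in ([.5,-.3425,.189],[.483,-.3425,.189],[.483,-.3425,.21]): print(proj("wrist",X,P))
E
```

```text
221 [(196, 423, -436, -1), (203, 432, -436, -1), (208, 440, -435, 0), (212, 445, -435, 0), (216, 451, -434, 1), (218, 454, -434, 1), (220, 457, -434, 1), (222, 459, -435, -1), (224, 462, -434, 0)]
224 [(196, 423, -440, 0), (203, 432, -440, 0), (208, 474, -343, 212), (212, 477, -343, 212), (216, 451, -439, 0), (218, 454, -439, 0), (220, 457, -439, 1), (222, 460, -439, 1), (224, 462, -439, 0)]
227 [(196, 423, -444, 1), (203, 432, -444, 1), (208, 475, -342, 217), (212, 477, -343, 216), (216, 479, -344, 213), (218, 481, -344, 213), (220, 482, -344, 213), (222, 483, -344, 213), (224, 462, -444, 0)]
230 [(196, 422, -449, 1), (203, 432, -449, 1), (208, 475, -343, 220), (212, 478, -343, 220), (216, 480, -344, 217), (218, 481, -344, 218), (220, 482, -344, 216), (222, 483, -345, 214), (224, 462, -449, 0)]
233 [(196, 422, -454, 0), (203, 432, -454, 1), (208, 476, -342, 225), (212, 478, -343, 223), (216, 480, -344, 221), (218, 481, -344, 221), (220, 483, -344, 221), (222, 483, -347, 216), (224, 462, -453, 0)]
236 [(196, 422, -459, 1), (203, 432, -459, 0), (208, 477, -343, 227), (212, 478, -344, 
[... 338 characters left out ...]
, 422, -468, 1), (203, 475, -343, 235), (208, 478, -343, 234), (212, 479, -344, 232), (216, 482, -344, 232), (218, 483, -344, 232), (220, 483, -347, 226), (222, 483, -352, 217), (224, 462, -468, 0)]
245 [(196, 421, -474, 0), (203, 476, -342, 239), (208, 478, -344, 236), (212, 480, -344, 235), (216, 482, -344, 235), (218, 483, -345, 233), (220, 483, -349, 226), (222, 483, -355, 216), (224, 462, -472, 1)]
248 [(196, 473, -343, 241), (203, 476, -343, 241), (208, 478, -344, 239), (212, 480, -344, 239), (216, 482, -345, 237), (218, 483, -347, 234), (220, 483, -351, 226), (222, 483, -356, 216), (224, 462, -477, 1)]
[250.4537146  210.87083481]
[225.79410852 210.26838729]
[222.60201697 222.82062978]
```

```bash
python3 -m creep '[{"linear":[-0.004,0,0.001],"twist":[0,0,0],"fingers":0.1},{"linear":[-0.004,0,0.001],"twist":[0,0,0],"fingers":0.1},{"linear":[-0.004,0,0.001],"twist":[0,0,0],"fingers":0.1},{"linear":[-0.004,0,0.001],"twist":[0,0,0],"fingers":0.1},{"linear":[0,0,0.001],"twist":[0,0,0],"fingers":0.1},{"linear":[0.006,0,0.001],"twist":[0,0,0],"fingers":0.1},{"linear":[0.01,0,0.001],"twist":[0,0,0],"fingers":0.1},{"linear":[0.01,0,0.001],"twist":[0,0,0],"fingers":0.1}]'; python3 - <<'E'
from h import *
P=viewer.camera_params("wrist"); p,d=viewer.get_image("wrist"); show()
W=world("wrist",*np.meshgrid(np.arange(512),np.arange(384)),d,P)
for v in range(200,246,5):
    print(v,[(u,)+tuple((W[v,u]*1000).round(0).astype(int).tolist()) for u in (205,208,211,214,217,220,223)])
cv2.imwrite("pics/w4.png",p[:,:,::-1])
E
```

```text
time: 4.3
position: [0.5037, -0.3514, 0.0026]
tool_rot: [-0.016, 1.573, 0.018]
ft_force: [0.5, -0.3, -0.0]
grip_width: 0.434
t 4.35 p [ 0.5041 -0.3516  0.0032] f [ 0.08  0.32 -0.15] tq [-0.03 -0.12  0.03] g 0.442
[[-0.0016, -0.0221, 0.9998], [0.0011, 0.9998, 0.0221], [-1.0, 0.0012, -0.0016]]
q [ 0.862  0.456 -0.364  1.741  0.19   0.981  0.448]
200 [(205, 472, -331, 0), (208, 473, -331, 0), (211, 475, -331, 0), (214, 477, -331, 0), (217, 479, -331, 0), (220, 481, -331, 0), (223, 483, -331, 1)]
205 [(205, 472, -334, 1), (208, 473, -335, 0), (211, 475, -335, 0), (214, 477, -334, 1), (217, 479, -334, 0), (220, 481, -335, 0), (223, 483, -334, 1)]
210 [(205, 471, -338, 0), (208, 473, -338, 0), (211, 475, -338, 0), (214, 477, -338, -1), (217, 479, -338, 0), (220, 481, -338, 0), (223, 483, -338, 1)]
215 [(205, 471, -341, 1), (208, 473, -341, 1), (211, 475, -341, 2), (214, 477, -342, 0), (217, 479, -341, 1), (220, 481, -341, 0), (223, 483, -341, 0)]
220 [(205, 471, -345, 0), (208, 473, -345, 0), (211, 475, -345, 0), (214, 477, -345, 0), (217, 479, -345, 0), (220, 481, -345, 0), (223, 483, -345, 0)]
225 [(205, 471, -349, 0), (208, 473, -349, 0), (211, 477, -342, 16), (214, 479, -341, 17), (217, 481, -343, 12), (220, 482, -343, 12), (223, 484, -343, 12)]
230 [(205, 471, -352, 1), (208, 477, -341, 24), (211, 479, -341, 24), (214, 480, -341, 24), (217, 482, -343, 20), (220, 483, -343, 20), (223, 485, -343, 19)]
235 [(205, 471, -356, 0), (208, 478, -341, 30), (211, 479, -342, 29), (214, 481, -343, 26), (217, 482, -344, 25), (220, 484, -343, 27), (223, 485, -347, 19)]
240 [(205, 477, -341, 36), (208, 479, -342, 35), (211, 480, -342, 35), (214, 482, -343, 33), (217, 483, -343, 33), (220, 485, -343, 32), (223, 485, -349, 20)]
245 [(205, 478, -342, 41), (208, 479, -342, 41), (211, 481, -343, 38), (214, 482, -342, 39), (217, 484, -343, 39), (220, 485, -345, 35), (223, 485, -352, 22)]
```

View pics/w4.png

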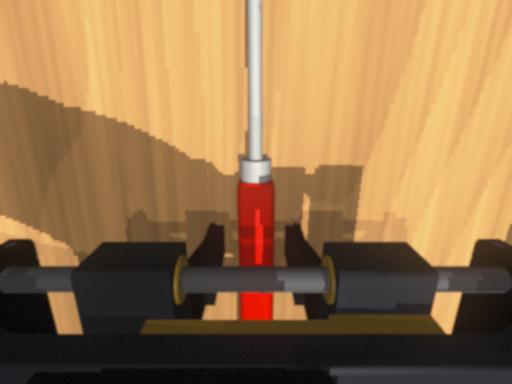

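```bash
python3 -m creep '[{"linear":[0.004,0,0],"twist":[0,0,0],"fingers":0.1},{"linear":[0.007,0,0],"twist":[0,0,0],"fingers":0.1},{"linear":[0.007,0,0],"twist":[0,0,0],"fingers":0.1}]';  python3 - <<'E'
from h import *
P=viewer.camera_params("wrist"); p,d=viewer.get_image("wrist"); show()
W=world("wrist",*np.meshgrid(np.arange(512),np.arange(384)),d,P)
for v in range(214,232,3):
    print(v,[(u,)+tuple((W[v,u]*1000).round(0).astype(int).tolist()) for u in (208,211,214,217,220,223)])
E
```

```text
time: 4.6
position: [0.5044, -0.3518, -0.0035]
tool_rot: [-0.017, 1.572, 0.018]
ft_force: [-1.0, 0.2, -0.3]
grip_width: 0.453
t 4.65 p [ 0.5045 -0.3518 -0.0032] f [ 0.05 -0.03  0.4 ] tq [ 0.02 -0.08  0.02] g 0.452
[[-0.0007, -0.0221, 0.9998], [0.0005, 0.9998, 0.0221], [-1.0, 0.0005, -0.0007]]
q [ 0.861  0.464 -0.362  1.744  0.194  0.969  0.445]
214 [(208, 475, -339, 0), (211, 477, -338, 1), (214, 479, -338, 2), (217, 481, -339, 0), (220, 483, -338, 1), (223, 484, -339, 0)]
217 [(208, 475, -341, 0), (211, 477, -341, -1), (214, 479, -340, 1), (217, 481, -341, 0), (220, 482, -341, 0), (223, 484, -341, -1)]
220 [(208, 475, -343, 1), (211, 477, -343, 1), (214, 479, -343, 0), (217, 481, -342, 1), (220, 483, -342, 2), (223, 484, -342, 1)]
223 [(208, 475, -345, 0), (211, 478, -342, 7), (214, 479, -342, 6), (217, 481, -345, 0), (220, 483, -344, 2), (223, 484, -345, 0)]
226 [(208, 476, -342, 11), (211, 478, -342, 11), (214, 480, -342, 12), (217, 481, -344, 7), (220, 483, -344, 7), (223, 485, -344, 7)]
229 [(208, 477, -342, 15), (211, 479, -342, 15), (214, 480, -344, 12), (217, 482, -344, 11), (220, 484, -344, 12), (223, 485, -345, 8)]
```

```bash
python3 -m creep '[{"linear":[0.001,0,0],"twist":[0,0,0],"fingers":1},{"linear":[0.001,0,0],"twist":[0,0,0],"fingers":1},{"linear":[0.001,0,0],"twist":[0,0,0],"fingers":1},{"linear":[0.001,0,0],"twist":[0,0,0],"fingers":1},{"linear":[0.001,0,0],"twist":[0,0,0],"fingers":1},{"linear":[0.001,0,0],"twist":[0,0,0],"fingers":1}]' 50
```

```text
time: 5.15
position: [0.5049, -0.3521, -0.0036]
tool_rot: [-0.018, 1.571, 0.017]
ft_force: [0.8, 0.5, 0.9]
grip_width: 0.248
```

```bash
python3 - <<'E'
from h import *
for cam in ("top","scene"):
    d=np.load(f"pics/{cam}0d.npy"); p=cv2.imread(f"pics/{cam}0.png")
    uu,vv=np.meshgrid(np.arange(512),np.arange(384)); W=world(cam,uu,vv,d)
    H,S,V=cv2.split(cv2.cvtColor(p,cv2.COLOR_BGR2HSV))
    x,y,z=W[...,0],W[...,1],W[...,2]
    near=(abs(x-.575)<.03)&(z>.03)
    blue=(H>100)&(H<130)&(S>120)&near&(y>.1)&(y<.3)
    print(cam,"blue",blue.sum(),W[blue].mean(0).round(4),W[blue].min(0).round(4),W[blue].max(0).round(4))
    org=(H>4)&(H<18)&(S>120)&near&(y>.02)&(y<.1)
    print("orange",org.sum(),W[org].mean(0).round(4),W[org].min(0).round(4),W[org].max(0).round(4))
    # slot dark pixels at bed level, using plane z=.06 intersection
    P=viewer.camera_params(cam); M=np.array(P["cam_to_world"]); K=P["K"]
    ray=np.stack([(uu-K[0,2])/K[0,0],(vv-K[1,2])/K[1,1],np.ones_like(uu,float)],-1)@M[:3,:3].T
    t=(.06-M[2,3])/ray[...,2]; B=M[:3,3]+ray*t[...,None]
    for yc in (-.09,0,.09):
        cx=.57-yc
        a=np.radians(3.43)
        lat=-( (B[...,0]-.5735)*np.cos(a)+(B[...,1]-.1515)*np.sin(a)); lon=-(B[...,0]-.5735)*np.sin(a)+(B[...,1]-.1515)*np.cos(a)
        res=[]
        for lo in np.arange(-.125,.2,.01):
            if -.06<lo<.06: continue
            m=(abs(lon-lo)<.005)&(abs(lat-yc)<.018)&(S<110)
            if m.sum()<8: continue
            w=np.clip(140-V[m].astype(float),0,None)
            if w.sum()>50: res.append((lo,(lat[m]*w).sum()/w.sum()))
        res=np.array(res)
        if len(res)>5:
            k=np.polyfit(res[:,0],res[:,1],1); print("slot",yc,len(res),"lat at guard",np.polyval(k,0).round(4),"slope deg",np.degrees(k[0]).round(2), "rms",np.std(res[:,1]-np.polyval(k,res[:,0])).round(4))
E
```

```text
top blue 28 [0.5658 0.1992 0.0869] [0.559  0.1899 0.0553] [0.5751 0.2127 0.0907]
orange 24 [0.5776 0.0561 0.0592] [0.5728 0.0424 0.0472] [0.5824 0.0698 0.0622]
slot -0.09 21 lat at guard -0.0888 slope deg 0.36 rms 0.0016
slot 0 21 lat at guard 0.0012 slope deg -0.16 rms 0.001
slot 0.09 21 lat at guard 0.091 slope deg -0.12 rms 0.0002
scene blue 55 [0.5764 0.2007 0.085 ] [0.5665 0.1916 0.0801] [0.583  0.2101 0.0878]
orange 50 [0.5773 0.0566 0.0574] [0.5661 0.0369 0.0434] [0.5828 0.0725 0.0606]
slot -0.09 10 lat at guard -0.0905 slope deg -0.14 rms 0.0004
slot 0 18 lat at guard -0.0007 slope deg -0.13 rms 0.0002
slot 0.09 21 lat at guard 0.0889 slope deg -0.08 rms 0.0001
```

```bash
python3 -m creep '[{"linear":[-0.02,0,0],"twist":[0,0,0],"fingers":1},{"linear":[-0.06,0,0],"twist":[0,0,0],"fingers":1},{"linear":[-0.1,0,0],"twist":[0,0,0],"fingers":1},{"linear":[-0.124,0,0],"twist":[0,0,0],"fingers":1},{"linear":[-0.124,0,0],"twist":[0,0,0],"fingers":1},{"linear":[-0.124,0,0],"twist":[0,0,0],"fingers":1}]'; python3 - <<'E'
from h import *
show(); plan([.6339,-.1455,.12],des(np.radians(93.35),1))
E
```

```text
time: 5.65
position: [0.5056, -0.3526, 0.1218]
tool_rot: [-0.019, 1.568, 0.015]
ft_force: [-0.8, 0.0, -2.5]
grip_width: 0.248
t 5.65 p [ 0.5056 -0.3526  0.1218] f [-0.78  0.03 -2.49] tq [-0.08 -0.07  0.03] g 0.248
[[0.0024, -0.022, 0.9998], [-0.0023, 0.9998, 0.022], [-1.0, -0.0023, 0.0023]]
q [ 0.885  0.332 -0.388  1.644  0.134  1.188  0.488]
linear mm [  1.7 204.3 132.8] twist deg [-2.09  0.13  0.14]
```

```bash
python3 -m creep '[{"linear":[0,0.034,0.022],"twist":[-1,0,0],"fingers":1},{"linear":[0,0.068,0.044],"twist":[-2.1,0,0],"fingers":1},{"linear":[0,0.102,0.066],"twist":[-2.1,0,0],"fingers":1},{"linear":[0,0.136,0.088],"twist":[-2.1,0,0],"fingers":1},{"linear":[0.001,0.17,0.11],"twist":[-2.1,0,0],"fingers":1},{"linear":[0.002,0.2043,0.1328],"twist":[-2.1,0,0],"fingers":1},{"linear":[0.002,0.2043,0.1328],"twist":[-2.1,0,0],"fingers":1},{"linear":[0.002,0.2043,0.1328],"twist":[-2.1,0,0],"fingers":1}]'; python3 - <<'E'
from h import *
show()
for c in ("top","scene","wrist"):
    P=viewer.camera_params(c); p,d=viewer.get_image(c); cv2.imwrite(f"pics/{c}5.png",p[:,:,::-1]); np.save(f"pics/{c}5d.npy",d); np.savez(f"pics/{c}5p.npz",**P)
    if c!="wrist": print(c,[(np.round(r["centre"],4),round(r["conf"],2)) for r in nets.place_of(c,"hook_bight")])
show()
E
```

```text
time: 6.32
position: [0.6327, -0.1396, 0.1154]
tool_rot: [-0.049, 1.574, 0.055]
ft_force: [-0.2, -0.6, -1.2]
grip_width: 0.248
t 6.32 p [ 0.6327 -0.1396  0.1154] f [-0.18 -0.63 -1.23] tq [-0.12 -0.06  0.01] g 0.248
[[-0.0039, -0.0661, 0.9978], [0.0032, 0.9978, 0.0661], [-1.0, 0.0035, -0.0036]]
q [ 0.557  0.424 -0.489  1.557  0.204  1.216  0.099]
top [(array([0.6039, 0.0922, 0.1253]), 0.51)]
scene [(array([0.6021, 0.0888, 0.1245]), 0.6)]
t 6.57 p [ 0.6319 -0.1471  0.1173] f [-0.06 -0.03 -1.52] tq [-0.06 -0.15 -0.01] g 0.246
[[-0.0019, -0.0557, 0.9984], [-0.0006, 0.9984, 0.0557], [-1.0, -0.0005, -0.0019]]
q [ 0.563  0.421 -0.484  1.556  0.205  1.217  0.099]
```

View pics/scene5.png

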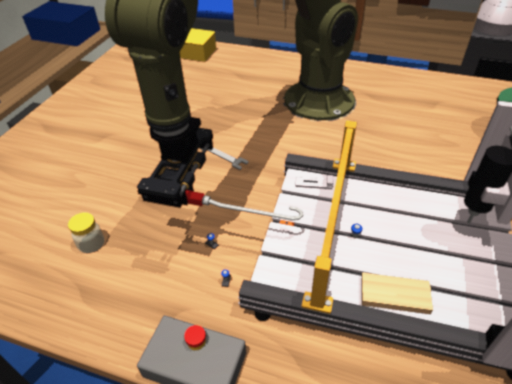

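View pics/wrist5.png

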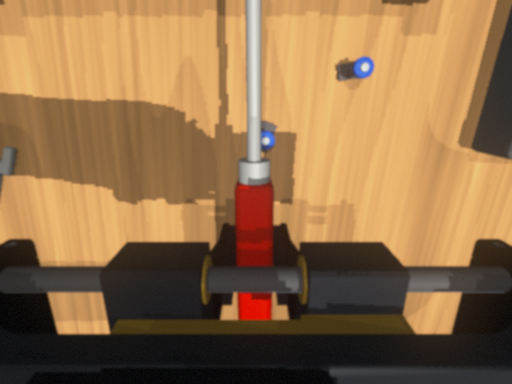

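View pics/top5.png

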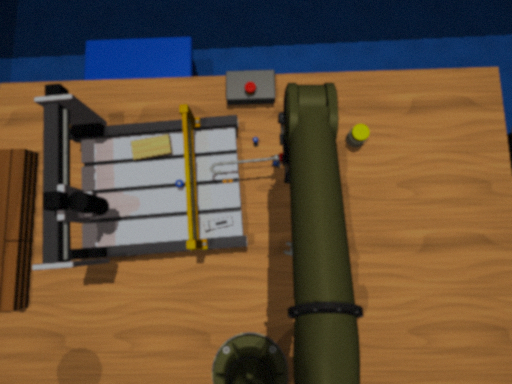

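```bash
cat > rod.py <<'E'
from h import *
O=np.array([.5735,.1515]); a=np.radians(3.35); e=np.array([-np.sin(a),np.cos(a)]); n=np.array([-np.cos(a),-np.sin(a)])
def rc(X): X=np.asarray(X); return np.stack([(X[...,:2]-O)@e,(X[...,:2]-O)@n,X[...,2]],-1)
E
python3 - <<'E'
from rod import *
for cam in ("top","scene","wrist"):
    d=np.load(f"pics/{cam}5d.npy"); p=cv2.imread(f"pics/{cam}5.png"); P=dict(np.load(f"pics/{cam}5p.npz"))
    W=world(cam,*np.meshgrid(np.arange(512),np.arange(384)),d,P); Q=rc(W)
    H,S,V=cv2.split(cv2.cvtColor(p,cv2.COLOR_BGR2HSV))
    m=(d>0)&(Q[...,2]>.10)&(Q[...,2]<.16)&(Q[...,0]>-.225)&(Q[...,0]<-.02)&(abs(Q[...,1]+.03)<.06)&(S<90)
    print(cam,m.sum())
    for lo in np.arange(-.22,-.02,.02):
        k=m&(abs(Q[...,0]-lo)<.01)
        if k.sum()>1: print(" ",lo.round(2),k.sum(),np.median(Q[k],axis=0).round(4),"y",Q[k][:,1].min().round(4),Q[k][:,1].max().round(4),"z",Q[k][:,2].max().round(4))
    if m.sum(): print("xmax",Q[m][:,0].max())
s,p,r=st(); print("tcp rc",rc(p))
E
```

```text
top 181
  -0.22 11 [-0.2179 -0.0401  0.1282] y -0.0436 -0.0366 z 0.132
  -0.2 15 [-0.2003 -0.0392  0.1275] y -0.0422 -0.0356 z 0.1302
  -0.18 15 [-0.1826 -0.0385  0.1284] y -0.0423 -0.0359 z 0.1306
  -0.16 16 [-0.1581 -0.0387  0.1277] y -0.0424 -0.0358 z 0.1299
  -0.14 17 [-0.1362 -0.0379  0.1279] y -0.0423 -0.035 z 0.1299
  -0.12 15 [-0.1211 -0.0378  0.1276] y -0.0421 -0.0351 z 0.1309
  -0.1 21 [-0.1009 -0.0375  0.1269] y -0.042 -0.0345 z 0.131
  -0.08 29 [-0.0775 -0.0344  0.1267] y -0.0407 -0.0082 z 0.1302
  -0.06 42 [-0.0606 -0.024   0.1277] y -0.0407 -0.0078 z 0.1315
xmax -0.050119901723316325
scene 383
  -0.22 30 [-0.2178 -0.0436  0.1244] y -0.0461 -0.0385 z 0.128
  -0.2 37 [-0.2004 -0.0431  0.1251] y -0.0462 -0.0384 z 0.1274
  -0.18 36 [-0.1807 -0.0439  0.1254] y -0.0459 -0.0395 z 0.1292
  -0.16 34 [-0.1603 -0.0433  0.1257] y -0.0476 -0.0383 z 0.129
  -0.14 35 [-0.1397 -0.0425  0.1248] y -0.0468 -0.0366 z 0.1279
  -0.12 37 [-0.1182 -0.0431  0.1254] y -0.0457 -0.0375 z 0.1281
  -0.1 40 [-0.0996 -0.0429  0.1246] y -0.0456 -0.0375 z 0.127
  -0.08 75 [-0.0798 -0.0392  0.1248] y -0.0459 -0.0115 z 0.1279
  -0.06 59 [-0.0637 -0.0309  0.1248] y -0.0434 -0.0146 z 0.1277
xmax -0.05666132122279617
wrist 1666
  -0.22 406 [-0.2173 -0.0406  0.1283] y -0.0441 -0.037 z 0.1306
  -0.2 614 [-0.1997 -0.0404  0.1282] y -0.044 -0.0366 z 0.1306
  -0.18 646 [-0.1804 -0.0404  0.1281] y -0.0444 -0.0367 z 0.1307
xmax -0.17118862240984978
tcp rc [-0.30145437 -0.04081178  0.11725229]
```

```bash
cat >> rod.py <<'E'
def T(lon,lat,z,yaw=93.35):
    t=O+e*lon+n*lat; plan([t[0],t[1],z],des(np.radians(yaw),1))
def me():
    show(); s,p,r=st(); print("tcp rc",rc(p).round(4), "pull along slot",round(float(np.array(s["ft_force"])[:2]@e),2))
E
python3 -c "
from rod import *
me(); T(-.30,-.0435,.0605)"
```

```text
t 6.57 p [ 0.6319 -0.1471  0.1173] f [-0.06 -0.03 -1.52] tq [-0.06 -0.15 -0.01] g 0.246
[[-0.0019, -0.0557, 0.9984], [-0.0006, 0.9984, 0.0557], [-1.0, -0.0005, -0.0019]]
q [ 0.563  0.421 -0.484  1.556  0.205  1.217  0.099]
tcp rc [-0.3015 -0.0408  0.1173] pull along slot -0.03
linear mm [56.7  1.5  2.8] twist deg [-0.15 -0.11  0.03]
```

```bash
python3 -m creep '[{"linear":[0.02,0,0.0028],"twist":[0,0,0],"fingers":1},{"linear":[0.04,0,0.0028],"twist":[0,0,0],"fingers":1},{"linear":[0.052,0,0.0028],"twist":[0,0,0],"fingers":1},{"linear":[0.0565,0,0.0028],"twist":[0,0,0],"fingers":1},{"linear":[0.0565,0,0.0028],"twist":[0,0,0],"fingers":1},{"linear":[0.0565,0,0.0028],"twist":[0,0,0],"fingers":1}]'; python3 - <<'E'
from rod import *
me()
for cam in ("scene","wrist"):
    P=viewer.camera_params(cam); p,d=viewer.get_image(cam); cv2.imwrite(f"pics/{cam}6.png",p[:,:,::-1])
    W=world(cam,*np.meshgrid(np.arange(512),np.arange(384)),d,P); Q=rc(W)
    H,S,V=cv2.split(cv2.cvtColor(np.ascontiguousarray(p[:,:,::-1]),cv2.COLOR_BGR2HSV))
    m=(d>0)&(Q[...,2]>.066)&(Q[...,2]<.1)&(Q[...,0]>-.225)&(Q[...,0]<-.02)&(abs(Q[...,1]+.03)<.06)&(S<90)
    print(cam,m.sum())
    for lo in np.arange(-.22,-.02,.04):
        k=m&(abs(Q[...,0]-lo)<.02)
        if k.sum()>1: print(" ",lo.round(2),k.sum(),np.median(Q[k],axis=0).round(4),"z",Q[k][:,2].max().round(4))
    if m.sum(): print("xmax",Q[m][:,0].max())
me(); T(-.152,-.0435,.0605)
E
```

```text
time: 7.07
position: [0.636, -0.1452, 0.0622]
tool_rot: [-0.046, 1.57, 0.045]
ft_force: [0.4, -0.7, -0.6]
grip_width: 0.249
t 7.07 p [ 0.636  -0.1452  0.0622] f [ 0.36 -0.67 -0.63] tq [-0.05 -0.13  0.02] g 0.249
[[0.0004, -0.0579, 0.9983], [-0.0002, 0.9983, 0.0579], [-1.0, -0.0002, 0.0004]]
q [ 0.549  0.476 -0.472  1.599  0.234  1.122  0.078]
tcp rc [-0.2999 -0.0451  0.0622] pull along slot -0.69
scene 349
  -0.22 39 [-0.2131 -0.0478  0.0715] z 0.0738
  -0.18 64 [-0.1791 -0.0475  0.0716] z 0.0751
  -0.14 66 [-0.14   -0.0476  0.0714] z 0.0751
  -0.1 90 [-0.0962 -0.0465  0.0711] z 0.0746
  -0.06 90 [-0.0681 -0.035   0.0714] z 0.0741
xmax -0.057333211730891474
wrist 1684
  -0.22 688 [-0.2122 -0.0451  0.0743] z 0.0766
  -0.18 996 [-0.1845 -0.0451  0.0742] z 0.0768
xmax -0.16926786273988867
t 7.17 p [ 0.6368 -0.145   0.0632] f [ 0.06  0.4  -1.39] tq [-0.07 -0.19  0.02] g 0.245
[[0.0021, -0.0584, 0.9983], [-0.0006, 0.9983, 0.0584], [-1.0, -0.0007, 0.0021]]
q [ 0.549  0.475 -0.473  1.598  0.234  1.122  0.078]
tcp rc [-0.2997 -0.0458  0.0632] pull along slot 0.39
linear mm [  2.5 147.7  -2.3] twist deg [-0.    0.12  0.04]
```

View pics/scene6.png

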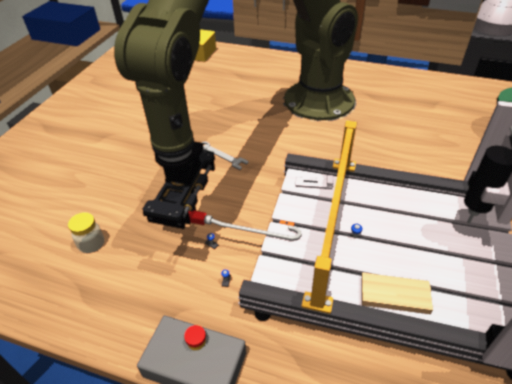

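```bash
python3 -m creep '[{"linear":[0.002,0.015,-0.002],"twist":[0,0,0],"fingers":1},{"linear":[0.002,0.045,-0.002],"twist":[0,0,0],"fingers":1},{"linear":[0.002,0.075,-0.002],"twist":[0,0,0],"fingers":1},{"linear":[0.002,0.105,-0.002],"twist":[0,0,0],"fingers":1},{"linear":[0.002,0.128,-0.002],"twist":[0,0,0],"fingers":1},{"linear":[0.002,0.142,-0.002],"twist":[0,0,0],"fingers":1},{"linear":[0.002,0.148,-0.002],"twist":[0,0,0],"fingers":1},{"linear":[0.002,0.148,-0.002],"twist":[0,0,0],"fingers":1}]'; cat > look.py <<'E'
from rod import *
import sys
i=sys.argv[1]; me()
for cam in ("top","scene"):
    P=viewer.camera_params(cam); p,d=viewer.get_image(cam); np.save(f"pics/{cam}{i}d.npy",d)
    q=np.ascontiguousarray(p[:,:,::-1]); cv2.imwrite(f"pics/{cam}{i}.png",q)
    c=q[110:260,90:260] if cam=="top" else q[150:320,180:440]
    cv2.imwrite(f"pics/{cam}{i}c.png",cv2.resize(c,None,fx=3,fy=3,interpolation=cv2.INTER_CUBIC))
    W=world(cam,*np.meshgrid(np.arange(512),np.arange(384)),d,P); Q=rc(W)
    H,S,V=cv2.split(cv2.cvtColor(q,cv2.COLOR_BGR2HSV))
    b=(H>100)&(H<130)&(S>120)&(abs(Q[...,1])<.025)&(Q[...,2]>.055)&(Q[...,0]>-.15)
    print(cam,"blue",b.sum(),Q[b].mean(0).round(4) if b.sum() else "")
    m=(d>0)&(Q[...,2]>.066)&(Q[...,2]<.077)&(Q[...,0]>-.11)&(Q[...,0]<.12)&(abs(Q[...,1]+.02)<.045)&(S<90)&~b
    if m.sum(): 
        X=Q[m]; print(" rod xmax",np.sort(X[:,0])[-4:].round(4)); k=abs(X[:,0]+.07)<.03
        if k.sum(): print(" rod lat",np.median(X[k],axis=0).round(4))
me()
E
python3 look.py 7
```

```text
time: 7.83
position: [0.6252, 0.005, 0.0602]
tool_rot: [-0.048, 1.57, 0.049]
ft_force: [0.0, 0.2, -2.3]
grip_width: 0.246
t 7.83 p [0.6252 0.005  0.0602] f [ 0.02  0.15 -2.29] tq [-0.09 -0.03 -0.01] g 0.246
[[0.0006, -0.0616, 0.9981], [0.0002, 0.9981, 0.0616], [-1.0, 0.0001, 0.0006]]
q [ 0.372  0.435 -0.528  1.672  0.24   1.099 -0.163]
tcp rc [-0.1493 -0.043   0.0602] pull along slot 0.15
top blue 27 [0.0483 0.0047 0.0878]
 rod xmax [0.0913 0.0917 0.0943 0.1141]
 rod lat [-0.0599 -0.0399  0.0724]
scene blue 58 [ 0.0434 -0.0065  0.0984]
 rod xmax [0.0895 0.0902 0.0906 0.0908]
 rod lat [-0.0718 -0.0455  0.0704]
t 7.93 p [0.6254 0.001  0.0598] f [ 0.04  0.19 -1.65] tq [-0.11 -0.14  0.01] g 0.248
[[0.0002, -0.0572, 0.9984], [-0.0016, 0.9984, 0.0572], [-1.0, -0.0016, 0.0001]]
q [ 0.375  0.435 -0.525  1.671  0.241  1.1   -0.162]
tcp rc [-0.1532 -0.043   0.0598] pull along slot 0.19
```

```bash
python3 -c "
import cv2,numpy as np
a=cv2.imread('pics/scene7c.png');print(a.shape)"
```

```text
(510, 780, 3)
```

View pics/scene7c.png

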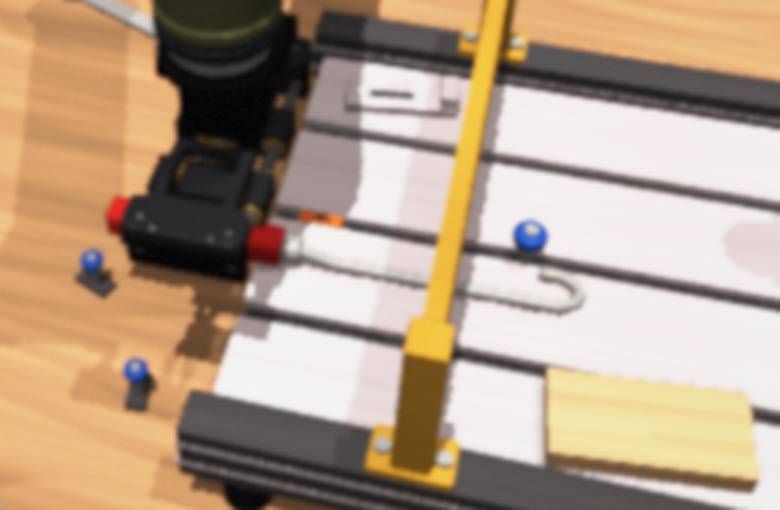

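View pics/top7c.png

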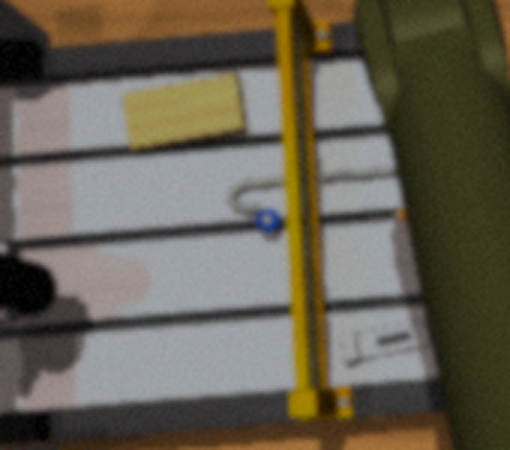

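```bash
python3 -m creep '[{"linear":[0,0.007,0],"twist":[0,0,0],"fingers":1},{"linear":[0,0.007,0],"twist":[0,0,0],"fingers":1},{"linear":[0,0.007,-0.005],"twist":[0,0,0],"fingers":1},{"linear":[0,0.007,-0.011],"twist":[0,0,0],"fingers":1},{"linear":[0,0.007,-0.015],"twist":[0,0,0],"fingers":1},{"linear":[0,0.007,-0.015],"twist":[0,0,0],"fingers":1}]'; python3 -c "
from rod import *
me(); T(-.147,-.013,.060)"
```

```text
time: 8.43
position: [0.6085, 0.0085, 0.0596]
tool_rot: [-0.046, 1.572, 0.045]
ft_force: [-0.3, 0.0, -1.6]
grip_width: 0.245
t 8.43 p [0.6085 0.0085 0.0596] f [-0.35  0.04 -1.64] tq [-0.07 -0.09  0.06] g 0.245
[[-0.0012, -0.0583, 0.9983], [-0.0007, 0.9983, 0.0583], [-1.0, -0.0006, -0.0012]]
q [ 0.379  0.405 -0.534  1.713  0.229  1.087 -0.169]
tcp rc [-0.1448 -0.0266  0.0596] pull along slot 0.06
linear mm [ -0.4  -2.2 -13.6] twist deg [-0.01 -0.07  0.04]
```

```bash
python3 -m creep '[{"linear":[0,0,-0.004],"twist":[0,0,0],"fingers":1},{"linear":[0,0,-0.009],"twist":[0,0,0],"fingers":1},{"linear":[0,0,-0.013],"twist":[0,0,0],"fingers":1},{"linear":[0,0,-0.0135],"twist":[0,0,0],"fingers":1},{"linear":[0,0,-0.0135],"twist":[0,0,0],"fingers":1}]'; python3 look.py 8
```

```text
time: 8.85
position: [0.5961, 0.0081, 0.0598]
tool_rot: [-0.046, 1.57, 0.046]
ft_force: [-0.2, 0.2, -2.3]
grip_width: 0.249
t 8.85 p [0.5961 0.0081 0.0598] f [-0.21  0.18 -2.27] tq [-0.05 -0.11 -0.01] g 0.249
[[0.0001, -0.0587, 0.9983], [-0.0003, 0.9983, 0.0587], [-1.0, -0.0003, 0.0001]]
q [ 0.391  0.379 -0.539  1.746  0.218  1.076 -0.163]
tcp rc [-0.1444 -0.0142  0.0598] pull along slot 0.19
top blue 31 [0.0484 0.0037 0.0871]
 rod xmax [0.0958 0.0967 0.0985 0.1106]
 rod lat [-0.0528 -0.0111  0.0712]
scene blue 62 [ 0.0347 -0.0063  0.1214]
 rod xmax [0.0965 0.0968 0.0985 0.0987]
 rod lat [-0.0715 -0.0176  0.0702]
t 8.95 p [0.5965 0.0082 0.0599] f [-0.62  0.33 -1.35] tq [-0.04 -0.1   0.01] g 0.243
[[0.0004, -0.0587, 0.9983], [-0.0001, 0.9983, 0.0587], [-1.0, -0.0002, 0.0004]]
q [ 0.39   0.38  -0.539  1.745  0.218  1.076 -0.163]
tcp rc [-0.1444 -0.0146  0.0599] pull along slot 0.36
```

View pics/scene8c.png

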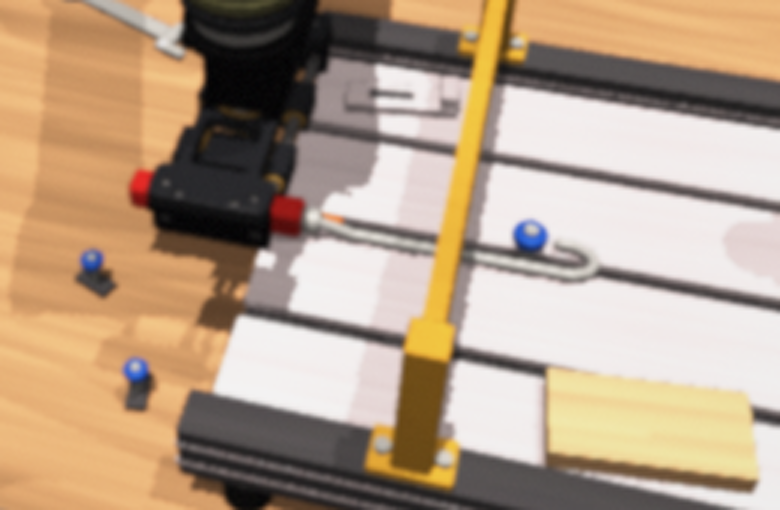

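View pics/top8c.png

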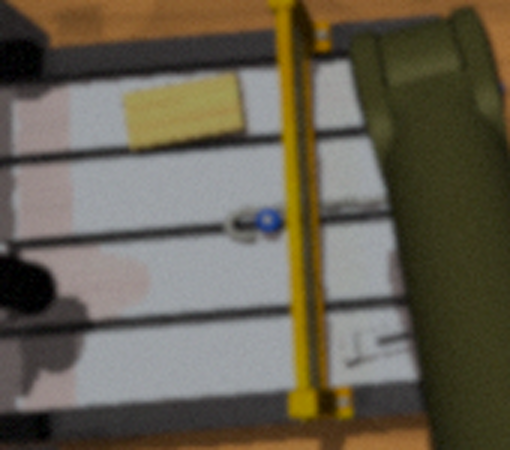

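```bash
python3 -m creep '[{"linear":[0,-0.005,-0.001],"twist":[0,0,0],"fingers":1},{"linear":[0,-0.012,-0.001],"twist":[0,0,0],"fingers":1},{"linear":[0,-0.019,-0.001],"twist":[0,0,0],"fingers":1},{"linear":[0,-0.026,-0.001],"twist":[0,0,0],"fingers":1},{"linear":[0,-0.033,-0.001],"twist":[0,0,0],"fingers":1},{"linear":[0,-0.038,-0.001],"twist":[0,0,0],"fingers":1},{"linear":[0,-0.043,-0.001],"twist":[0,0,0],"fingers":1},{"linear":[0,-0.048,-0.001],"twist":[0,0,0],"fingers":1}]'; python3 look.py 9
```

```text
time: 9.62
position: [0.5981, -0.04, 0.0597]
tool_rot: [-0.046, 1.57, 0.046]
ft_force: [-0.1, 1.1, -2.1]
grip_width: 0.248
t 9.62 p [ 0.5981 -0.04    0.0597] f [-0.1   1.08 -2.09] tq [ 0.12 -0.07 -0.01] g 0.248
[[-0.0002, -0.0587, 0.9983], [0.0003, 0.9983, 0.0587], [-1.0, 0.0003, -0.0002]]
q [ 0.454  0.383 -0.52   1.738  0.212  1.077 -0.077]
tcp rc [-0.1926 -0.0133  0.0597] pull along slot 1.08
top blue 20 [0.0545 0.0046 0.097 ]
 rod xmax [0.0381 0.0406 0.0429 0.0462]
 rod lat [-0.0701 -0.0105  0.071 ]
scene blue 54 [ 0.0343 -0.0052  0.0849]
 rod xmax [0.047  0.0471 0.048  0.0483]
 rod lat [-0.0689 -0.0158  0.0686]
t 9.72 p [ 0.5981 -0.0411  0.0597] f [-0.37 -0.03 -1.75] tq [-0.1  -0.15 -0.04] g 0.25
[[-0.0002, -0.0574, 0.9984], [-0.0007, 0.9984, 0.0574], [-1.0, -0.0007, -0.0002]]
q [ 0.454  0.383 -0.519  1.738  0.213  1.077 -0.078]
tcp rc [-0.1937 -0.0133  0.0597] pull along slot -0.01
```

View pics/scene9c.png

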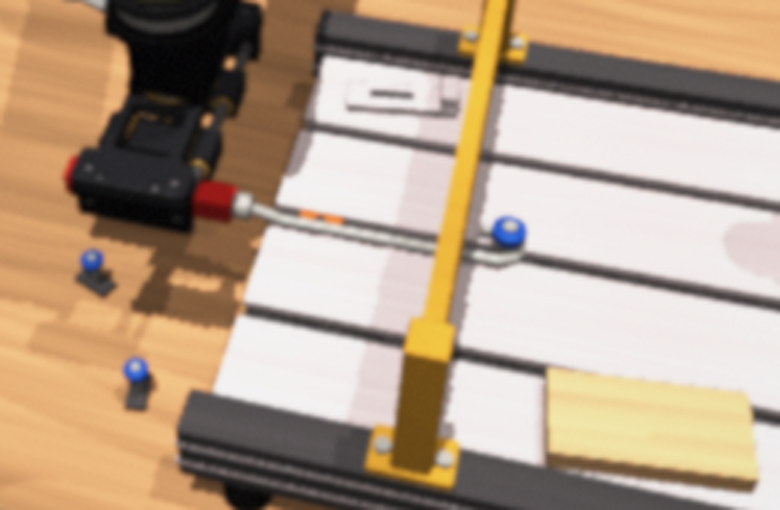

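```bash
python3 -m creep '[{"linear":[0,-0.006,0],"twist":[0,0,0],"fingers":1},{"linear":[0,-0.014,0],"twist":[0,0,0],"fingers":1},{"linear":[0,-0.022,0],"twist":[0,0,0],"fingers":1},{"linear":[0,-0.030,0],"twist":[0,0,0],"fingers":1},{"linear":[0,-0.038,0],"twist":[0,0,0],"fingers":1},{"linear":[0,-0.046,0],"twist":[0,0,0],"fingers":1},{"linear":[0,-0.054,0],"twist":[0,0,0],"fingers":1},{"linear":[0,-0.061,0],"twist":[0,0,0],"fingers":1}]'; python3 look.py 10
```

```text
time: 10.38
position: [0.6017, -0.1019, 0.0597]
tool_rot: [-0.046, 1.57, 0.045]
ft_force: [-0.5, 0.3, -1.7]
grip_width: 0.246
t 10.38 p [ 0.6017 -0.1019  0.0597] f [-0.46  0.29 -1.73] tq [ 0.1  -0.06  0.03] g 0.246
[[-0.0001, -0.058, 0.9983], [-0.0002, 0.9983, 0.058], [-1.0, -0.0002, -0.0001]]
q [ 0.528  0.399 -0.493  1.711  0.21   1.084  0.027]
tcp rc [-0.2546 -0.0133  0.0597] pull along slot 0.32
top blue 29 [-0.0266  0.005   0.0867]
 rod xmax [-0.0208 -0.0178 -0.015   0.1039]
 rod lat [-0.0712 -0.0104  0.0707]
scene blue 55 [-0.0275 -0.006   0.085 ]
 rod xmax [-0.0148 -0.0145 -0.0134 -0.0131]
 rod lat [-0.067  -0.0155  0.0689]
t 10.48 p [ 0.6017 -0.1032  0.0597] f [-0.14 -0.54 -1.9 ] tq [-0.1  -0.12 -0.01] g 0.241
[[-0.0, -0.056, 0.9984], [-0.0013, 0.9984, 0.056], [-1.0, -0.0013, -0.0001]]
q [ 0.528  0.399 -0.492  1.711  0.211  1.084  0.026]
tcp rc [-0.2559 -0.0133  0.0597] pull along slot -0.53
```

View pics/scene10c.png

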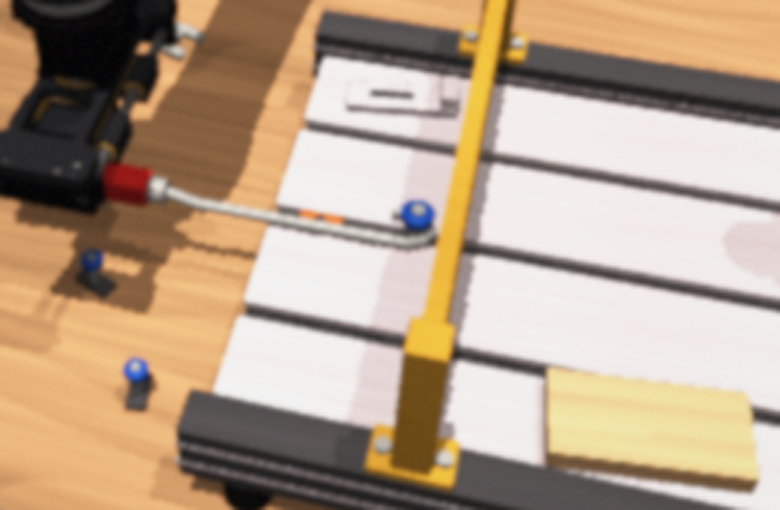

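```bash
python3 -m creep '[{"linear":[0,-0.002,0],"twist":[0,0,0],"fingers":1},{"linear":[0,-0.004,0],"twist":[0,0,0],"fingers":1},{"linear":[0,-0.006,0],"twist":[0,0,0],"fingers":1},{"linear":[0,-0.008,0],"twist":[0,0,0],"fingers":1}]'; python3 -m creep '[{"linear":[0,-0.001,0],"twist":[0,0,0],"fingers":1},{"linear":[0,-0.002,0],"twist":[0,0,0],"fingers":1}]';python3 -c "
from rod import *
me()"
```

```text
time: 10.82
position: [0.6022, -0.1082, 0.0598]
tool_rot: [-0.047, 1.57, 0.047]
ft_force: [-0.4, 0.1, -1.8]
grip_width: 0.246
time: 10.98
position: [0.6023, -0.1105, 0.0598]
tool_rot: [-0.046, 1.57, 0.046]
ft_force: [-0.1, 1.5, -1.7]
grip_width: 0.245
t 10.98 p [ 0.6023 -0.1105  0.0598] f [-0.1   1.47 -1.68] tq [ 0.1  -0.13  0.02] g 0.245
[[-0.0001, -0.0589, 0.9983], [0.0, 0.9983, 0.0589], [-1.0, 0.0, -0.0001]]
q [ 0.538  0.403 -0.489  1.706  0.21   1.085  0.042]
tcp rc [-0.2632 -0.0134  0.0598] pull along slot 1.47
```

```bash
python3 -m creep '[{"linear":[0,-0.0008,0],"twist":[0,0,0],"fingers":1},{"linear":[0,-0.0016,0],"twist":[0,0,0],"fingers":1}]'; python3 -m creep '[{"linear":[0,-0.0008,0],"twist":[0,0,0],"fingers":1},{"linear":[0,-0.0016,0],"twist":[0,0,0],"fingers":1}]'
```

```text
time: 11.15
position: [0.6024, -0.1121, 0.0598]
tool_rot: [-0.046, 1.57, 0.046]
ft_force: [-0.2, 1.4, -1.6]
grip_width: 0.249
time: 11.32
position: [0.6025, -0.1138, 0.0598]
tool_rot: [-0.046, 1.57, 0.046]
ft_force: [0.2, -0.1, -1.9]
grip_width: 0.246
```

```bash
python3 -m creep '[{"linear":[0,-0.0008,0],"twist":[0,0,0],"fingers":1},{"linear":[0,-0.0016,0],"twist":[0,0,0],"fingers":1}]'
```

```text
time: 11.48
position: [0.6026, -0.1154, 0.0598]
tool_rot: [-0.046, 1.57, 0.046]
ft_force: [0.3, 0.9, -2.2]
grip_width: 0.252
```

```bash
python3 -m creep '[{"linear":[0,-0.0008,0],"twist":[0,0,0],"fingers":1},{"linear":[0,-0.0016,0],"twist":[0,0,0],"fingers":1}]'
```

```text
time: 11.65
position: [0.6027, -0.1171, 0.0598]
tool_rot: [-0.046, 1.57, 0.046]
ft_force: [-0.2, -0.0, -2.1]
grip_width: 0.246
```

```bash
python3 -m creep '[{"linear":[0,-0.0008,0],"twist":[0,0,0],"fingers":1},{"linear":[0,-0.0016,0],"twist":[0,0,0],"fingers":1}]'
```

```text
time: 11.82
position: [0.6028, -0.1187, 0.0598]
tool_rot: [-0.046, 1.57, 0.046]
ft_force: [-0.2, 0.6, -1.5]
grip_width: 0.25
```

```bash
python3 -m creep '[{"linear":[0,-0.0008,0],"twist":[0,0,0],"fingers":1},{"linear":[0,-0.0016,0],"twist":[0,0,0],"fingers":1}]'
```

```text
time: 11.98
position: [0.6029, -0.1203, 0.0598]
tool_rot: [-0.046, 1.57, 0.046]
ft_force: [-0.7, 0.2, -1.3]
grip_width: 0.248
```

```bash
python3 -m creep '[{"linear":[0,-0.0008,0],"twist":[0,0,0],"fingers":1},{"linear":[0,-0.0016,0],"twist":[0,0,0],"fingers":1}]'
```

```text
time: 12.15
position: [0.603, -0.1219, 0.0598]
tool_rot: [-0.046, 1.57, 0.046]
ft_force: [-0.3, 1.1, -1.5]
grip_width: 0.25
```

```bash
python3 -m creep '[{"linear":[0,-0.0008,0],"twist":[0,0,0],"fingers":1},{"linear":[0,-0.0016,0],"twist":[0,0,0],"fingers":1}]'
```

```text
time: 12.32
position: [0.6031, -0.1235, 0.0598]
tool_rot: [-0.046, 1.57, 0.046]
ft_force: [-0.6, 1.1, -1.4]
grip_width: 0.247
```

```bash
python3 -m creep '[{"linear":[0,-0.0008,0],"twist":[0,0,0],"fingers":1},{"linear":[0,-0.0016,0],"twist":[0,0,0],"fingers":1}]'
```

```text
time: 12.48
position: [0.6032, -0.1251, 0.0598]
tool_rot: [-0.046, 1.57, 0.046]
ft_force: [0.0, 0.4, -1.5]
grip_width: 0.247
```

```bash
python3 -m creep '[{"linear":[0,-0.0008,0],"twist":[0,0,0],"fingers":1},{"linear":[0,-0.0016,0],"twist":[0,0,0],"fingers":1}]'; python3 look.py 11
```

```text
time: 12.65
position: [0.6033, -0.1267, 0.0598]
tool_rot: [-0.046, 1.57, 0.046]
ft_force: [-0.6, 1.0, -0.8]
grip_width: 0.25
t 12.65 p [ 0.6033 -0.1267  0.0598] f [-0.61  0.95 -0.8 ] tq [ 0.11 -0.06  0.02] g 0.25
[[0.0, -0.0587, 0.9983], [-0.0001, 0.9983, 0.0587], [-1.0, -0.0001, 0.0]]
q [ 0.556  0.41  -0.482  1.696  0.21   1.088  0.068]
tcp rc [-0.2794 -0.0135  0.0598] pull along slot 0.99
top blue 30 [-0.0514  0.0045  0.0865]
 rod xmax [-0.0396 -0.0362  0.0598  0.0768]
 rod lat [-0.0665 -0.0085  0.0711]
scene blue 54 [-0.0502 -0.0058  0.0853]
 rod xmax [-0.0383 -0.0379 -0.0365 -0.036 ]
 rod lat [-0.066  -0.0138  0.0689]
t 12.75 p [ 0.6032 -0.1269  0.0598] f [ 0.35  0.18 -1.81] tq [ 0.06 -0.05  0.04] g 0.248
[[0.0, -0.0583, 0.9983], [-0.0003, 0.9983, 0.0583], [-1.0, -0.0003, -0.0]]
q [ 0.556  0.41  -0.482  1.696  0.21   1.088  0.068]
tcp rc [-0.2797 -0.0134  0.0598] pull along slot 0.16
```

```bash
python3 -m creep '[{"linear":[0,-0.0008,0],"twist":[0,0,0],"fingers":1},{"linear":[0,-0.0016,0],"twist":[0,0,0],"fingers":1}]'
```

```text
time: 12.92
position: [0.6033, -0.1282, 0.0598]
tool_rot: [-0.046, 1.57, 0.046]
ft_force: [-0.0, -0.0, -0.5]
grip_width: 0.244
```

```bash
python3 -m creep '[{"linear":[0,-0.0008,0],"twist":[0,0,0],"fingers":1},{"linear":[0,-0.0016,0],"twist":[0,0,0],"fingers":1}]'
```

```text
time: 13.08
position: [0.6035, -0.1298, 0.0598]
tool_rot: [-0.046, 1.57, 0.046]
ft_force: [-0.1, 0.6, -1.2]
grip_width: 0.246
```

```bash
python3 -m creep '[{"linear":[0,-0.0008,0],"twist":[0,0,0],"fingers":1},{"linear":[0,-0.0016,0],"twist":[0,0,0],"fingers":1}]'
```

```text
time: 13.25
position: [0.6035, -0.1313, 0.0598]
tool_rot: [-0.046, 1.57, 0.046]
ft_force: [-1.2, 1.5, -0.9]
grip_width: 0.241
```

```bash
python3 -m creep '[{"linear":[0,-0.0007,0],"twist":[0,0,0],"fingers":1},{"linear":[0,-0.0014,0],"twist":[0,0,0],"fingers":1}]'
```

```text
time: 13.42
position: [0.6037, -0.1321, 0.0598]
tool_rot: [-0.045, 1.57, 0.047]
ft_force: [-0.8, 3.4, -0.6]
grip_width: 0.247
```

```bash
python3 -m creep '[{"linear":[0,-0.0007,0],"twist":[0,0,0],"fingers":1},{"linear":[0,-0.0014,0],"twist":[0,0,0],"fingers":1}]'
```

```text
time: 13.58
position: [0.6037, -0.1323, 0.0597]
tool_rot: [-0.045, 1.571, 0.049]
ft_force: [-0.3, 5.8, -2.1]
grip_width: 0.246
```

```bash
python3 -m creep '[{"linear":[0,-0.0007,0],"twist":[0,0,0],"fingers":1},{"linear":[0,-0.0014,0],"twist":[0,0,0],"fingers":1}]'
```

```text
time: 13.75
position: [0.6037, -0.1324, 0.0595]
tool_rot: [-0.044, 1.571, 0.05]
ft_force: [-0.0, 7.7, -1.8]
grip_width: 0.25
```

```bash
python3 -m creep '[{"linear":[0,0,0],"twist":[0,0,0],"fingers":1},{"linear":[0,0,0],"twist":[0,0,0],"fingers":1},{"linear":[0,0,0],"twist":[0,0,0],"fingers":1}]'; python3 -c "
from rod import *
me()"
```

```text
time: 14.0
position: [0.6038, -0.1323, 0.0595]
tool_rot: [-0.045, 1.571, 0.05]
ft_force: [-0.6, 6.9, -1.2]
grip_width: 0.246
t 14.0 p [ 0.6038 -0.1323  0.0595] f [-0.57  6.88 -1.22] tq [ 1.57 -0.   -0.13] g 0.246
[[-0.0006, -0.0605, 0.9982], [0.0036, 0.9982, 0.0605], [-1.0, 0.0036, -0.0004]]
q [ 0.565  0.414 -0.481  1.69   0.207  1.09   0.083]
tcp rc [-0.2851 -0.0136  0.0595] pull along slot 6.9
```

```bash
python3 -m creep '[{"linear":[0,-0.0004,0],"twist":[0,0,0],"fingers":1},{"linear":[0,-0.0007,0],"twist":[0,0,0],"fingers":1},{"linear":[0,-0.0007,0],"twist":[0,0,0],"fingers":1},{"linear":[0,-0.0007,0],"twist":[0,0,0],"fingers":1}]'; python3 -m creep '[{"linear":[0,0,0],"twist":[0,0,0],"fingers":1},{"linear":[0,0,0],"twist":[0,0,0],"fingers":1},{"linear":[0,0,0],"twist":[0,0,0],"fingers":1},{"linear":[0,0,0],"twist":[0,0,0],"fingers":1}]'
```

```text
time: 14.33
position: [0.6037, -0.1324, 0.0595]
tool_rot: [-0.044, 1.571, 0.051]
ft_force: [-0.5, 7.7, -1.2]
grip_width: 0.25
time: 14.67
position: [0.6038, -0.1324, 0.0595]
tool_rot: [-0.044, 1.571, 0.051]
ft_force: [-0.9, 7.7, 0.1]
grip_width: 0.249
```

```bash
python3 -m creep '[{"linear":[0,0,0],"twist":[0,0,0],"fingers":1},{"linear":[0,0,0],"twist":[0,0,0],"fingers":1},{"linear":[0,0,0],"twist":[0,0,0],"fingers":1},{"linear":[0,0,0],"twist":[0,0,0],"fingers":1}]';python3 -m creep '[{"linear":[0,0,0],"twist":[0,0,0],"fingers":1},{"linear":[0,0,0],"twist":[0,0,0],"fingers":1},{"linear":[0,0,0],"twist":[0,0,0],"fingers":1}]'; python3 look.py 12
```

```text
time: 15.0
position: [0.6037, -0.1324, 0.0595]
tool_rot: [-0.044, 1.571, 0.051]
ft_force: [-0.7, 8.0, -1.4]
grip_width: 0.249
time: 15.25
position: [0.6038, -0.1324, 0.0595]
tool_rot: [-0.044, 1.571, 0.051]
ft_force: [-0.3, 8.7, -1.9]
grip_width: 0.244
t 15.25 p [ 0.6038 -0.1324  0.0595] f [-0.26  8.72 -1.92] tq [ 1.78 -0.02 -0.06] g 0.244
[[-0.0007, -0.0608, 0.9982], [0.0043, 0.9981, 0.0608], [-1.0, 0.0043, -0.0005]]
q [ 0.565  0.414 -0.481  1.69   0.207  1.09   0.084]
tcp rc [-0.2852 -0.0136  0.0595] pull along slot 8.72
top blue 34 [-0.0357  0.0024  0.0967]
 rod xmax [-0.0088  0.0452  0.0549  0.1191]
 rod lat [-0.072  -0.0079  0.072 ]
scene blue 54 [-0.0562 -0.0065  0.0862]
 rod xmax [-0.0438 -0.0435 -0.0427 -0.0424]
 rod lat [-0.067  -0.0135  0.0698]
t 15.35 p [ 0.6038 -0.1324  0.0595] f [-1.3   7.23 -1.51] tq [ 1.7   0.02 -0.13] g 0.252
[[-0.0007, -0.0608, 0.9982], [0.0043, 0.9981, 0.0608], [-1.0, 0.0043, -0.0005]]
q [ 0.565  0.414 -0.481  1.69   0.207  1.09   0.084]
tcp rc [-0.2852 -0.0136  0.0595] pull along slot 7.29
```

View pics/scene12c.png

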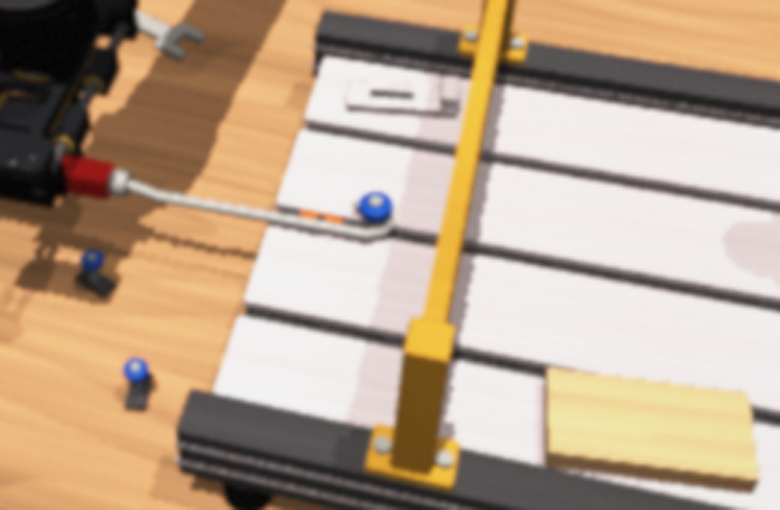

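```bash
python3 -m creep '[{"linear":[0,0,0],"twist":[0,0,0],"fingers":1},{"linear":[0,0,0],"twist":[0,0,0],"fingers":1},{"linear":[0,0,0],"twist":[0,0,0],"fingers":1},{"linear":[0,0,0],"twist":[0,0,0],"fingers":1}]'; python3 -m creep '[{"linear":[0,0.0015,0],"twist":[0,0,0],"fingers":1},{"linear":[0,0.003,0],"twist":[0,0,0],"fingers":1},{"linear":[0,0.0045,0],"twist":[0,0,0],"fingers":1},{"linear":[0,0.006,0.0015],"twist":[0,0,0],"fingers":1},{"linear":[0,0.01,0.0015],"twist":[0,0,0],"fingers":1},{"linear":[0,0.015,0.0015],"twist":[0,0,0],"fingers":1},{"linear":[0,0.02,0.0015],"twist":[0,0,0],"fingers":1}]'; python3 look.py 13
```

```text
time: 15.68
position: [0.6037, -0.1324, 0.0594]
tool_rot: [-0.044, 1.571, 0.051]
ft_force: [-0.8, 7.3, -2.1]
grip_width: 0.248
time: 16.27
position: [0.6041, -0.1169, 0.0598]
tool_rot: [-0.046, 1.57, 0.045]
ft_force: [-0.1, 0.3, -2.1]
grip_width: 0.249
t 16.27 p [ 0.6041 -0.1169  0.0598] f [-0.07  0.33 -2.11] tq [-0.02 -0.12  0.03] g 0.249
[[0.0001, -0.0577, 0.9983], [-0.0011, 0.9983, 0.0577], [-1.0, -0.0011, 0.0001]]
q [ 0.543  0.408 -0.486  1.699  0.212  1.087  0.05 ]
tcp rc [-0.2697 -0.0149  0.0598] pull along slot 0.33
top blue 34 [-0.0544  0.0024  0.0859]
 rod xmax [0.0552 0.0597 0.0816 0.1064]
 rod lat [-0.0685 -0.0112  0.0707]
scene blue 53 [-0.0536 -0.0073  0.0852]
 rod xmax [-0.0266 -0.0262 -0.0258 -0.0253]
 rod lat [-0.0652 -0.0166  0.069 ]
t 16.37 p [ 0.6042 -0.115   0.0599] f [ 0.72  0.16 -0.77] tq [-0.04 -0.12  0.02] g 0.246
[[0.0001, -0.0601, 0.9982], [0.0001, 0.9982, 0.0601], [-1.0, 0.0001, 0.0001]]
q [ 0.542  0.408 -0.487  1.699  0.211  1.087  0.05 ]
tcp rc [-0.2679 -0.015   0.0599] pull along slot 0.11
```

View pics/scene13c.png

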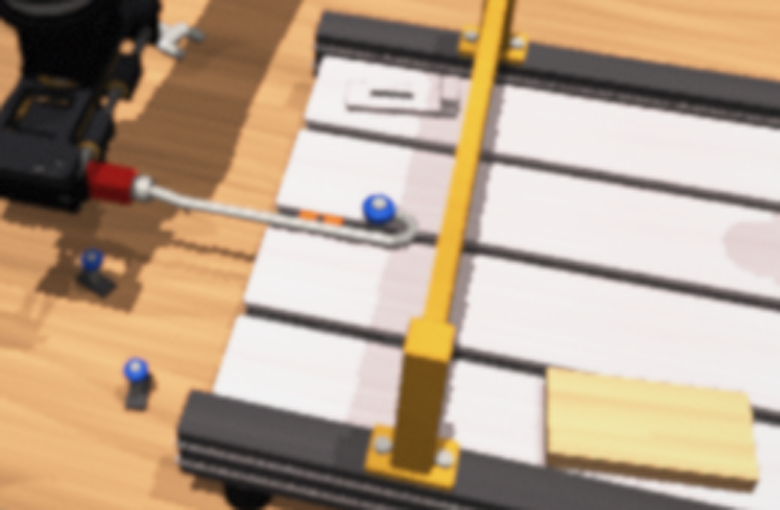

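View pics/top13c.png

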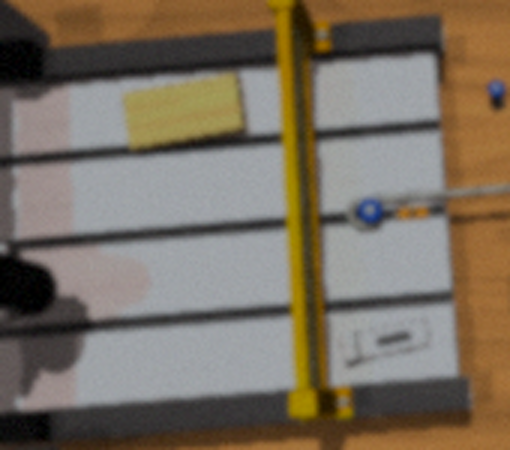

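```bash
python3 -m creep '[{"linear":[0,0.004,0.001],"twist":[0,0,0],"fingers":1},{"linear":[0,0.009,0.001],"twist":[0,0,0],"fingers":1},{"linear":[0,0.014,0.001],"twist":[0,0,0],"fingers":1},{"linear":[0,0.017,0.001],"twist":[0,0,0],"fingers":1},{"linear":[0,0.017,0.001],"twist":[0,0,0],"fingers":1}]'; python3 look.py 14
```

```text
time: 16.78
position: [0.6042, -0.0977, 0.0598]
tool_rot: [-0.047, 1.57, 0.048]
ft_force: [0.6, -0.4, -1.2]
grip_width: 0.246
t 16.78 p [ 0.6042 -0.0977  0.0598] f [ 0.56 -0.36 -1.24] tq [-0.03 -0.1  -0.01] g 0.246
[[-0.0, -0.0604, 0.9982], [0.0005, 0.9982, 0.0604], [-1.0, 0.0005, 0.0]]
q [ 0.521  0.403 -0.494  1.707  0.211  1.085  0.022]
tcp rc [-0.2506 -0.016   0.0598] pull along slot -0.39
top blue 33 [-0.0438  0.0017  0.0921]
 rod xmax [-0.0094 -0.0094 -0.0052  0.0459]
 rod lat [-0.0747 -0.0131  0.0714]
scene blue 49 [-0.0541 -0.007   0.0853]
 rod xmax [-0.0129 -0.0128 -0.0125 -0.0123]
 rod lat [-0.068  -0.0173  0.0687]
t 16.88 p [ 0.6042 -0.0991  0.0598] f [ 0.83 -0.19 -1.9 ] tq [-0.09 -0.1   0.04] g 0.251
[[0.0001, -0.0592, 0.9982], [-0.0003, 0.9982, 0.0592], [-1.0, -0.0003, 0.0]]
q [ 0.522  0.403 -0.493  1.706  0.212  1.085  0.022]
tcp rc [-0.2519 -0.016   0.0598] pull along slot -0.24
```

View pics/scene14c.png

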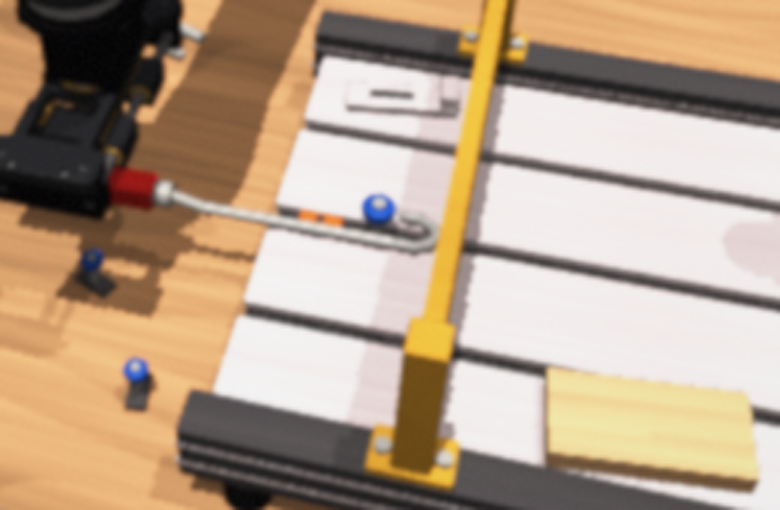

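View pics/top14c.png

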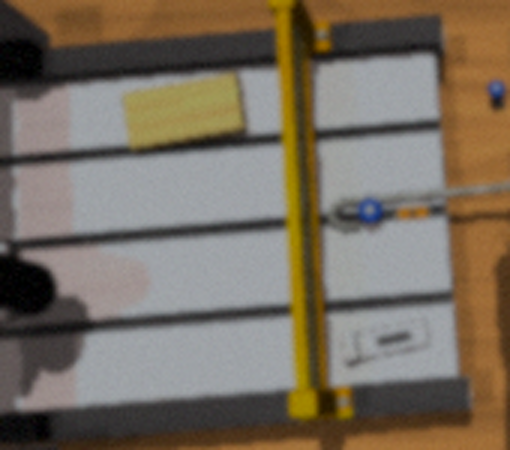

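```bash
python3 -m creep '[{"linear":[0,0.003,0],"twist":[0,0,0],"fingers":1},{"linear":[0,0.004,0.005],"twist":[0,0,0],"fingers":1},{"linear":[0,0.004,0.011],"twist":[0,0,0],"fingers":1},{"linear":[0,0.004,0.017],"twist":[0,0,0],"fingers":1},{"linear":[0,0.004,0.024],"twist":[0,0,0],"fingers":1},{"linear":[0,0.004,0.029],"twist":[0,0,0],"fingers":1},{"linear":[0,0.004,0.031],"twist":[0,0,0],"fingers":1},{"linear":[0,0.004,0.031],"twist":[0,0,0],"fingers":1}]'; python3 look.py 15
```

```text
time: 17.55
position: [0.6355, -0.0932, 0.0596]
tool_rot: [-0.046, 1.57, 0.046]
ft_force: [-0.4, 0.5, -1.4]
grip_width: 0.247
t 17.55 p [ 0.6355 -0.0932  0.0596] f [-0.38  0.49 -1.39] tq [-0.06 -0.12 -0.  ] g 0.247
[[0.0001, -0.0588, 0.9983], [0.0003, 0.9983, 0.0588], [-1.0, 0.0003, 0.0001]]
q [ 0.486  0.462 -0.486  1.628  0.234  1.11  -0.003]
tcp rc [-0.2479 -0.0476  0.0596] pull along slot 0.51
top blue 29 [-0.0424  0.0031  0.0936]
 rod xmax [-0.0076 -0.0052 -0.0051  0.0464]
 rod lat [-0.0708 -0.0443  0.0705]
scene blue 51 [-0.054  -0.0071  0.0851]
 rod xmax [-0.0132 -0.013  -0.0126 -0.0126]
 rod lat [-0.0683 -0.0491  0.0691]
t 17.65 p [ 0.6347 -0.0933  0.0596] f [-1.1   0.26 -1.41] tq [-0.13 -0.1   0.01] g 0.248
[[-0.0006, -0.0587, 0.9983], [0.0001, 0.9983, 0.0587], [-1.0, 0.0001, -0.0006]]
q [ 0.486  0.461 -0.486  1.629  0.234  1.111 -0.003]
tcp rc [-0.248  -0.0468  0.0596] pull along slot 0.33
```

View pics/scene15c.png

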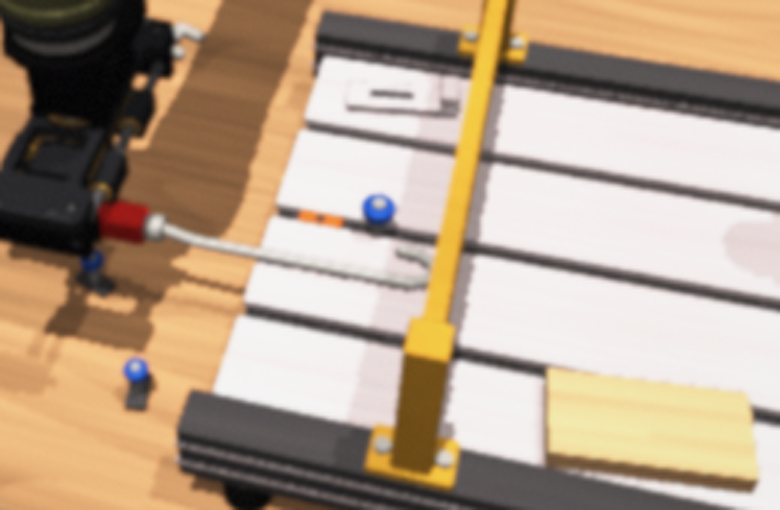

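```bash
python3 -m creep '[{"linear":[0,-0.01,0.002],"twist":[0,0,0],"fingers":1},{"linear":[0,-0.03,0.003],"twist":[0,0,0],"fingers":1},{"linear":[0,-0.055,0.003],"twist":[0,0,0],"fingers":1},{"linear":[0,-0.08,0.003],"twist":[0,0,0],"fingers":1},{"linear":[-0.01,-0.1,0.003],"twist":[0,0,0],"fingers":1},{"linear":[-0.035,-0.11,0.003],"twist":[0,0,0],"fingers":1},{"linear":[-0.05,-0.11,0.003],"twist":[0,0,0],"fingers":1},{"linear":[-0.05,-0.11,0.003],"twist":[0,0,0],"fingers":1}]'; python3 -c "
from rod import *
me(); plan([.503,-.352,.06],des(np.radians(91.5),1))"
```

```text
time: 18.32
position: [0.6464, -0.2062, 0.1139]
tool_rot: [-0.046, 1.564, 0.041]
ft_force: [0.5, 0.0, -1.1]
grip_width: 0.248
t 18.32 p [ 0.6464 -0.2062  0.1139] f [ 0.48  0.05 -1.12] tq [-0.06 -0.22  0.01] g 0.248
[[0.0063, -0.0554, 0.9984], [-0.0029, 0.9985, 0.0554], [-1.0, -0.0033, 0.0062]]
q [ 0.608  0.473 -0.455  1.487  0.217  1.224  0.179]
tcp rc [-0.3614 -0.0519  0.1139] pull along slot 0.02
linear mm [  53.4 -137.4 -151.6] twist deg [1.67 0.36 0.18]
```

```bash
python3 -m creep '[{"linear":[0,-0.03,-0.03],"twist":[0.8,0,0],"fingers":1},{"linear":[0,-0.055,-0.058],"twist":[1.7,0,0],"fingers":1},{"linear":[0,-0.08,-0.087],"twist":[1.7,0,0],"fingers":1},{"linear":[0.01,-0.105,-0.115],"twist":[1.7,0,0],"fingers":1},{"linear":[0.03,-0.127,-0.138],"twist":[1.7,0,0],"fingers":1},{"linear":[0.045,-0.137,-0.146],"twist":[1.7,0,0],"fingers":1},{"linear":[0.055,-0.137,-0.146],"twist":[1.7,0,0],"fingers":1},{"linear":[0.055,-0.137,-0.146],"twist":[1.7,0,0],"fingers":1}]'; python3 -c "
from rod import *
me(); plan([.508,-.352,-.001],des(np.radians(91.5),1))"
```

```text
time: 18.98
position: [0.5039, -0.3476, 0.0514]
tool_rot: [-0.019, 1.575, 0.024]
ft_force: [-0.2, -0.4, -1.0]
grip_width: 0.248
t 18.98 p [ 0.5039 -0.3476  0.0514] f [-0.17 -0.4  -0.98] tq [ 0.03 -0.13 -0.  ] g 0.248
[[-0.0044, -0.0273, 0.9996], [0.0035, 0.9996, 0.0273], [-1.0, 0.0036, -0.0043]]
q [ 0.881  0.4   -0.391  1.711  0.169  1.07   0.463]
tcp rc [-0.4941  0.0986  0.0514] pull along slot -0.39
linear mm [52.3 -4.7  4.2] twist deg [ 0.07 -0.25 -0.21]
```

```bash
python3 -m creep '[{"linear":[0.02,0,0],"twist":[0,0,0],"fingers":1},{"linear":[0.035,0,0],"twist":[0,0,0],"fingers":1},{"linear":[0.042,0,0],"twist":[0,0,0],"fingers":1},{"linear":[0.046,0,0],"twist":[0,0,0],"fingers":1},{"linear":[0.047,0,0],"twist":[0,0,0],"fingers":1},{"linear":[0.047,0,0],"twist":[0,0,0],"fingers":1}]'; python3 -c "
from rod import *
me()
P=viewer.camera_params('wrist'); p,d=viewer.get_image('wrist')
Q=world('wrist',*np.meshgrid(np.arange(512),np.arange(384)),d,P)
for v in (20,60,100,170,200): print(v,np.median(Q[v,250:259],axis=0).round(4),Q[v,240:270,2].max().round(4))
"
```

```text
time: 19.48
position: [0.5076, -0.3478, 0.0083]
tool_rot: [-0.024, 1.57, 0.024]
ft_force: [-0.1, 0.1, -2.2]
grip_width: 0.249
t 19.48 p [ 0.5076 -0.3478  0.0083] f [-0.11  0.13 -2.23] tq [-0.08 -0.08  0.01] g 0.249
[[0.0009, -0.0303, 0.9995], [-0.0002, 0.9995, 0.0303], [-1.0, -0.0002, 0.0009]]
q [ 0.868  0.452 -0.381  1.738  0.195  0.989  0.444]
tcp rc [-0.4946  0.095   0.0083] pull along slot 0.14
20 [ 0.5039 -0.2269  0.0198] 0.0217
60 [ 0.5045 -0.2451  0.0204] 0.0207
100 [ 0.5051 -0.2648  0.0199] 0.0208
170 [ 0.5062 -0.3006  0.0315] 0.0336
200 [ 0.5067 -0.3169  0.0338] 0.0348
```

```bash
python3 -m creep '[{"linear":[0.003,0,0],"twist":[0,0,0],"fingers":1},{"linear":[0.006,0,0],"twist":[0,0,0],"fingers":1},{"linear":[0.008,0,0],"twist":[0,0,0],"fingers":1},{"linear":[0.0095,0,0],"twist":[0,0,0],"fingers":1},{"linear":[0.0105,0,0],"twist":[0,0,0],"fingers":1},{"linear":[0.011,0,0],"twist":[0,0,0],"fingers":1},{"linear":[0.011,0,0],"twist":[0,0,0],"fingers":1}]'; python3 -c "
from rod import *
P=viewer.camera_params('wrist'); p,d=viewer.get_image('wrist')
Q=world('wrist',*np.meshgrid(np.arange(512),np.arange(384)),d,P)
for v in (20,60,100,170,200): print(v,np.median(Q[v,250:259],axis=0).round(4),Q[v,240:270,2].max().round(4))
"
```

```text
time: 20.12
position: [0.5065, -0.3483, -0.0034]
tool_rot: [-0.023, 1.571, 0.023]
ft_force: [0.1, -0.0, -1.7]
grip_width: 0.244
20 [ 0.503  -0.2275  0.0084] 0.0097
60 [ 0.5036 -0.2456  0.0081] 0.0092
100 [ 0.5041 -0.2653  0.0086] 0.0091
170 [ 0.5052 -0.301   0.0202] 0.0223
200 [ 0.5057 -0.3172  0.0225] 0.0236
```

```bash
python3 -m creep '[{"linear":[0.0004,0,0],"twist":[0,0,0],"fingers":1},{"linear":[0.0008,0,0],"twist":[0,0,0],"fingers":1},{"linear":[0.0008,0,0],"twist":[0,0,0],"fingers":0.4},{"linear":[0.0008,0,0],"twist":[0,0,0],"fingers":0.2},{"linear":[0.0008,0,0],"twist":[0,0,0],"fingers":0.1},{"linear":[0.0008,0,0],"twist":[0,0,0],"fingers":0.1},{"linear":[0.0008,0,0],"twist":[0,0,0],"fingers":0.1},{"linear":[0.0008,0,0],"twist":[0,0,0],"fingers":0.1}]' 10; python3 -c "
from rod import *
me()"
```

```text
time: 20.83
position: [0.5066, -0.3484, -0.004]
tool_rot: [-0.023, 1.571, 0.023]
ft_force: [-0.5, -0.2, -0.9]
grip_width: 0.438
t 20.83 p [ 0.5066 -0.3484 -0.004 ] f [-0.47 -0.21 -0.85] tq [-0.01 -0.13 -0.01] g 0.438
[[0.0001, -0.0291, 0.9996], [-0.0001, 0.9996, 0.0291], [-1.0, -0.0001, 0.0]]
q [ 0.866  0.466 -0.377  1.745  0.202  0.968  0.439]
tcp rc [-0.4951  0.096  -0.004 ] pull along slot -0.18
```

Released; now rise clear and check.

```bash
python3 -m creep '[{"linear":[-0.01,0,0],"twist":[0,0,0],"fingers":0.1},{"linear":[-0.035,0,0],"twist":[0,0,0],"fingers":0.1},{"linear":[-0.07,0,0],"twist":[0,0,0],"fingers":0.1},{"linear":[-0.11,0,0],"twist":[0,0,0],"fingers":0.1},{"linear":[-0.15,-0.02,0],"twist":[0,0,0],"fingers":0.1},{"linear":[-0.19,-0.06,0],"twist":[0,0,0],"fingers":0.1},{"linear":[-0.2,-0.1,0],"twist":[0,0,0],"fingers":0.1},{"linear":[-0.2,-0.12,0],"twist":[0,0,0],"fingers":0.1}]'; python3 look.py 16; python3 -c "
from rod import *
for l in ('hook','strap','offcut','jar','wrench','bolt','stop'): print(l,[(np.round(r['centre'],3).tolist(),round(r['conf'],2)) for r in nets.place_of('scene',l)])"
```

```text
time: 21.5
position: [0.5117, -0.4709, 0.2024]
tool_rot: [-0.028, 1.565, 0.018]
ft_force: [0.3, -0.6, -0.1]
grip_width: 0.451
t 21.5 p [ 0.5117 -0.4709  0.2024] f [ 0.3  -0.56 -0.09] tq [-0.08 -0.09  0.02] g 0.451
[[0.006, -0.0298, 0.9995], [-0.0064, 0.9995, 0.0298], [-1.0, -0.0065, 0.0058]]
q [ 0.959  0.438 -0.356  1.336  0.152  1.385  0.637]
tcp rc [-0.6178  0.098   0.2024] pull along slot -0.58
top blue 30 [-0.043   0.003   0.0921]
 rod xmax [0.0696 0.08   0.0886 0.0963]
 rod lat [-0.0538  0.0195  0.0667]
scene blue 53 [-0.054  -0.0069  0.0854]
 rod xmax [-0.0545 -0.0525 -0.0522 -0.0504]
 rod lat [-0.0525 -0.0051  0.0687]
t 21.6 p [ 0.5075 -0.4766  0.1981] f [-0.71 -0.44 -1.03] tq [-0.03 -0.05 -0.03] g 0.447
[[0.0011, -0.0202, 0.9998], [-0.0066, 0.9998, 0.0202], [-1.0, -0.0066, 0.001]]
q [ 0.962  0.444 -0.35   1.336  0.155  1.382  0.636]
tcp rc [-0.6231  0.1026  0.1981] pull along slot -0.4
hook [([0.509, -0.345, -0.003], 0.91), ([0.448, 0.085, 0.062], 0.31)]
strap [([0.445, 0.083, 0.059], 0.88)]
offcut [([0.687, 0.291, 0.059], 0.8), ([0.572, 0.155, 0.101], 0.43), ([0.574, 0.061, 0.043], 0.32)]
jar [([0.714, -0.355, 0.003], 0.9)]
wrench [([0.344, -0.195, 0.001], 0.64), ([0.577, 0.058, 0.045], 0.23)]
bolt [([0.639, -0.099, -0.001], 0.67), ([0.578, 0.09, 0.047], 0.62), ([0.714, -0.032, -0.002], 0.6)]
stop [([0.577, 0.058, 0.044], 0.56)]
```

View pics/scene16.png

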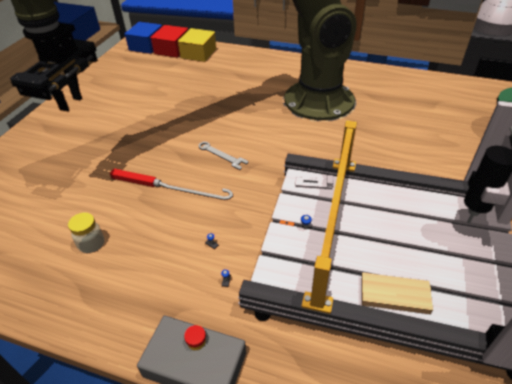

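View pics/top16.png

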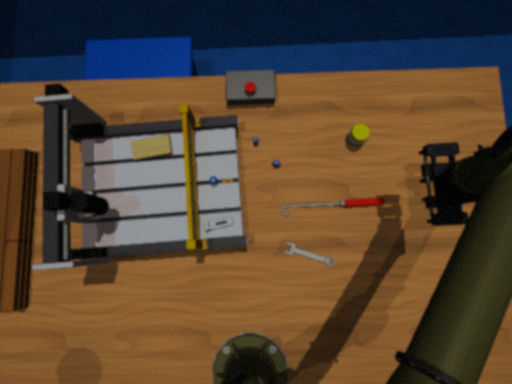

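```bash
python3 -m creep '[{"linear":[0,0,0],"twist":[0,0,0],"fingers":0.1},{"linear":[0,0,0],"twist":[0,0,0],"fingers":0.1},{"linear":[0,0,0],"twist":[0,0,0],"fingers":0.1}]'; python3 -c "
from bench import job
print(job.close_job())"
```

```text
time: 22.2
position: [0.5102, -0.4679, 0.1961]
tool_rot: [-0.023, 1.571, 0.023]
ft_force: [0.5, 0.2, 0.5]
grip_width: 0.446
the job is handed in; nothing more can be done
None
```

The job is done and handed in at about 22 s. I caught the bolt behind the guard and drew it along the middle slot until it met the stop's screw. I held it there for about 1.3 s with a pull of 7–9 N; the highest reading was 8.7 N. Then I unhooked it and laid the chip hook flat on the bench, close to where it started.

**Last checks:** The pictures show the bolt in front of the guard by the stop, the hook flat on the bench, and the gripper clear of everything. The strap, offcut, jar, wrench and the two small look-alike bolts are where they were, to within the measuring error.

**What disagreed:**
- **Fingertips:** They sat about 10 mm behind the tool centre point, not 11 mm ahead of it as described. My first grasp therefore closed just above the handle without moving the hook, and I took it again lower.
- **Bolt position:** In the scene camera the bolt stands about 2 mm further from the stop than it did while held. It moved that much as I unhooked it, and I left it there.
- **Bolt position, top camera:** This camera's reading of the bolt was unreliable when the hook was near it.

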